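Put the wine waiter's kit back on its stands

ROBOT

A 6-joint arm with a two-finger parallel gripper is mounted at the origin on the work surface; the furniture and walls round the work are solid. World frame = base frame: x ahead of the robot, y to its left, z up, the work surface at z = 0. Lengths are in m, angles in rad, forces in N, time in s.
With the tool pointing down it reaches from about 0.4 to 0.925 m from the base axis. Payload 3.4 kg.
Tool frame: the origin (TCP) lies at the very end of the fingers, on their centre line; the grasp point (between the pads) lies 19 mm behind it; z points along the fingers, y is the line along which they close (so a half turn about z gives the same grasp; the last joint's range is limited). The gripper opens to 85 mm and grips with 20 to 120 N. Pads are 22 mm wide; open, the fingers measure 114 mm over their backs; the gripper's body (76 mm by 85 mm) begins 54 mm behind the grasp point. The pads swing forward as they close: fully open they stand 13 mm farther back than shut.
Start: joints at [-1.236, 0.307, 1.506, -0, 1.328, -0.073], TCP at [0.228, -0.528, 0.21] pointing down, gripper open.
Joint ranges: [-3.12, 3.12], [-1.05, 2.28], [0.14, 2.33], [-1.42, 4.57], [0.1, 2.73], [-2.68, 2.68]. Speed limits (rad/s): [2.57, 2.57, 3.14, 3.14, 3.14, 3.14].

INTERFACE

Orientations are given as a 3x3 rotation matrix whose columns are the frame's x, y, z axes.
In Python, from cell import bot gives the robot as it stands. The module is installed in compiled form; this text tells all that it offers.
- The arm moves only by the tool apply_moves, never from a script. Its argument "plan" is a list of rows, each a list of 3 entries, a list of its own where there are three numbers: the opening, from 0 (shut) to 1 (fully open), then the shift along the tool's x, y, z in mm, then the turn, a rotation vector about the tool's x, y, z in rad. A call has 1 to 5 rows; each row shifts and turns the commanded pose from where the row before left it, along the tool's axes as they then stand; what a row does not reach is not made up. A row lasts 1/12 s, in which the tool goes at most 41.7 mm and 7.16 degrees, less where a joint would pass 70% of its speed; a pose out of reach is approached as far as the arm can. A call with a gripper value outside its range is refused whole. The fingers move at their own pace and stop on an object; "force" is the grip in N (left out, the last holds). Time passes only in rows, so rows that do not move let the fingers close. It gives the time, the measured TCP pose, the force, the opening and the grip force at its end, in the units of the state.
- bot.get_state(): the state, without advancing time (a new reading comes with each control period).
- bot.capture(name): name is "side" or "top"; returns (picture, depth): 384x512x3 uint8, red, green, blue; 384x512 float32, m along the optical axis (not along the pixel's ray), 0 where there is no reading.
- bot.calibration(name): a dict with "camera_matrix" (3x3 intrinsics, pixels), "dist_coeffs" ([k1, k2, p1, p2, k3] as OpenCV has them; the pictures are not rectified), "rvec" (rotation vector, rad) and "tvec" (3), from world to camera coordinates, as OpenCV has them. Camera axes: x right, y down, z forward; pixel columns grow to the right and rows downward; lengths in m; the calibration is good to about 2 mm. A picture is of the moment at which its call begins. calibration takes no time and is no camera call.
- bot.close_job(): hands the job in; it is judged then, once.
The state is a dict: "clock": time; "joint_positions": joint angles; "qvel": joint speeds; "tau": joint torques, N m; "position": TCP position; "ee_rot": TCP orientation; "contact_force": force on the tool from outside, world axes, zero at the start; "wrist_torque": the same for the moment, N m; "gripper_width": finger opening in m; "grip_force": force on a finger pad.
Only numpy, scipy, OpenCV 4.12 (cv2) and the standard library are available. Lean on these libraries where they do the work, as an engineer would, in place of code of your own. Each camera call takes 0.05 s, during which the arm holds its last target. There are 200 camera calls.

TASK

The tasting is over: put the wine waiter's four tools away, each on the oak stand made for it. The wing corkscrew goes upright on its bell into the wide round dish, the bottle stopper goes crown down, cork up, into the small round dish, the foil cutter goes flat into the rectangular tray, lying the way of its pocket, and the drip collar goes over the post, down onto its foot. Do not knock over or push about the stoneware beaker and the tasting glass.

Things in the scene. Friction and masses are not known exactly. Their poses are not given: they have to be found in the camera images.
- corkscrew: Loose metal wing corkscrew, rigid, 43 x 65 x 125 mm, 0.19 kg, standing on its round bell (diameter 44 mm); wings hang 33 mm out either side along its y, ends 10 mm up. Origin: centre of underside; z up. Its wooden T handle, a bar 14 mm thick and 70 mm long along its y, has its centre line 119 mm above the underside; pinch it across x from above.
- cutter: Loose black foil cutter, a small rounded block 33 (x) x 46 (y) x 14 (z) mm, 0.03 kg, lying flat. Origin: centre of the underside. Pinch it from above across its 46 mm length (along its y).
- collar: Loose brass drip collar, a plain ring: outside diameter 44 mm, hole 27 mm, 12 mm thick, 0.045 kg, lying flat. Origin: centre of the underside. Pinch it from above across the outside.
- stopper: Loose bottle stopper, 56 mm tall, 0.06 kg, standing on its round metal crown, cork up. Crown and flange diameter 31 mm up to 34 mm above the underside; above that the cork, diameter 20 mm, up to 56 mm. Origin: centre of the underside; z towards the cork. Pinch it by the cork from above.
- corkscrew_dish: Stand for the corkscrew, fixed: turned oak dish, the wider of the two round dishes, outside diameter 86 mm, 19 mm high, with a round flat-bottomed grey-felted recess of diameter 62 mm whose floor is 12 mm above the table. Origin: centre of the underside, z up.
- stopper_dish: Stand for the stopper, fixed: turned oak dish, the smaller of the two round dishes, outside diameter 70 mm, 23 mm high, with a round flat-bottomed grey-felted recess of diameter 48 mm whose floor is 12 mm above the table. Origin: centre of the underside, z up.
- collar_post: Stand for the drip collar, fixed: a round oak foot, diameter 68 mm, 14 mm high (flat on top), with an upright post of diameter 11 mm in its middle whose rounded tip is 45.5 mm above the table. Origin: centre of the underside, z up along the post.
- cutter_tray: Stand for the foil cutter, fixed: rectangular oak tray, outside 70 (x) x 83 (y) mm, 16 mm high, with a grey-felted rectangular pocket 50 (x) x 63 (y) mm whose floor is 11 mm above the table; the cutter lies in it with its long side along the tray's long side (either way round). Origin: centre of the underside, z up.
- beaker: Bystander, loose: empty stoneware beaker with a dark band, diameter 63 mm, 80 mm tall. Origin: centre of the underside. Must be left standing where it is.
- glass: Bystander, loose: empty stemmed tasting glass, diameter 64 mm, 155 mm tall. Origin: centre of the underside. Must be left standing where it is.
Mind the look-alikes: they are no part of the job. What is shaped like the stopper but pink or purple is not meant.

How it is judged:
At the end, for the whole second after the job is handed in: Corkscrew upright in the wide dish, stopper cork up in the small dish, collar level round the post (each within 12 mm of centre), cutter flat in the tray, long side along it (16 mm, 0.6 rad); all down on the floor of their stands within 3 mm, level within 0.1 rad and at rest (horizontal distance between corkscrew and corkscrew_dish below 0.012 m and z of corkscrew in the frame of corkscrew_dish below 0.015 m and angle between each of corkscrew, stopper, collar, cutter's own z axis and vertical below 0.1 rad and linear speed of each of corkscrew, stopper, collar, cutter below 0.02 m/s and horizontal distance between stopper and stopper_dish below 0.012 m and z of stopper in the frame of stopper_dish below 0.015 m and horizontal distance between collar and collar_post below 0.012 m and z of collar in the frame of collar_post below 0.017 m and horizontal distance between cutter and cutter_tray below 0.016 m and z of cutter in the frame of cutter_tray below 0.014 m and angle between the y axis of cutter and the y axis of cutter_tray, either way round below 0.6 rad); the robot touches nothing.
It fails at once if the beaker is tipped or pushed more than 30 mm (distance of beaker from where it was at the start of the episode above 0.03 m or angle between beaker's own z axis and vertical above 0.35 rad).
It fails at once if the tasting glass is tipped or pushed more than 30 mm (distance of glass from where it was at the start of the episode above 0.03 m or angle between glass's own z axis and vertical above 0.35 rad).
It also fails if it takes over 118 s, if anything falls off the work surface, if the arm or the gripper's body presses on something with over 40 N, if the wrist force passes 120 N, or if a joint passes its speed limit or range.

## Working session

There is one attempt and no reset: what is moved stays moved. The work goes in short steps, Python scripts to look and compute and a tool call to move; the robot and the scene stay as the last step left them, time stands still between calls to the robot, and variables do not carry over. Pictures are saved under pics/ and viewed, at most 14 in all, crops included, and the job is handed in when it is done.

Besides the shell and the picture viewer there is one more tool, called after "Call:" in YAML: its name, and indented under it one key for each argument. apply_moves: Moves the arm, as the interface text tells. Its arguments: {"type":"object","properties":{"plan":{"type":"array"},"force":{"type":"number"}},"required":["plan"]}

```bash
mkdir -p pics; cat > h.py <<'E'
import numpy as np, cv2
from cell import bot
def cal(n):
    c=bot.calibration(n);K=np.array(c["camera_matrix"]);D=np.array(c["dist_coeffs"]);R=cv2.Rodrigues(np.array(c["rvec"],float))[0];t=np.array(c["tvec"],float).ravel()
    return K,D,R,t
def ray(n,uv):
    K,D,R,t=cal(n)
    p=cv2.undistortPoints(np.array(uv,float).reshape(-1,1,2),K,D).reshape(-1,2)
    d=np.c_[p,np.ones(len(p))]
    return -R.T@t, d@R   # centre, dirs (depth-scaled)
def plane(n,uv,z):
    c,d=ray(n,uv); return c+d*((z-c[2])/d[:,2])[:,None]
def cloud(n,depth):
    v,u=np.mgrid[:384,:512]
    c,d=ray(n,np.c_[u.ravel(),v.ravel()])
    P=c+d*depth.reshape(-1,1); P[depth.ravel()==0]=np.nan
    return P.reshape(384,512,3)
def shot(n,f):
    im,d=bot.capture(n); np.savez(f"{f}.npz",im=im,d=d); cv2.imwrite(f"pics/{f}.png",im[:,:,::-1]); return im,d
E
python3 - <<'E'
from h import *
for n in("top","side"):
    shot(n,n+"0"); K,D,R,t=cal(n); print(n,-R.T@t,R[2],K[0,0])
s=bot.get_state();print({k:np.round(v,3).tolist() for k,v in s.items()})
E
```

```text
top [ 0.22197444 -0.01013674  1.24237705] [ 0.20149134  0.00349146 -0.97948407] 451.3049619267895
side [0.18772724 0.78080819 0.77331735] [ 0.24786714 -0.7144639  -0.65429597] 414.9012889162587
{'clock': 0.1, 'joint_positions': [-1.237, 0.307, 1.508, -0.0, 1.328, -0.074], 'qvel': [-0.001, -0.003, -0.003, -0.001, -0.001, -0.002], 'tau': [0.001, -45.853, -25.261, -0.0, 0.006, -0.0], 'position': [0.228, -0.527, 0.209], 'ee_rot': [[0.918, 0.397, -0.001], [0.397, -0.918, 0.002], [0.0, -0.002, -1.0]], 'contact_force': [-0.334, -0.96, -0.004], 'wrist_torque': [0.016, 0.027, -0.048], 'grip_force': 0.0, 'gripper_width': 0.085}
```

View pics/top0.png

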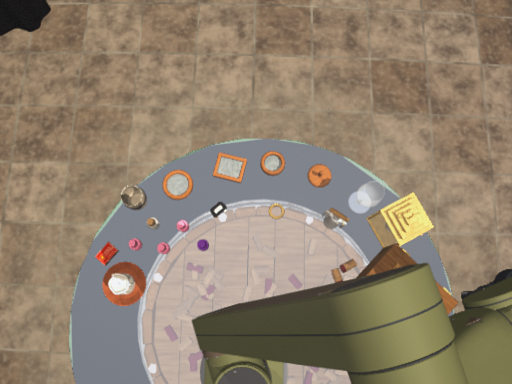

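View pics/side0.png

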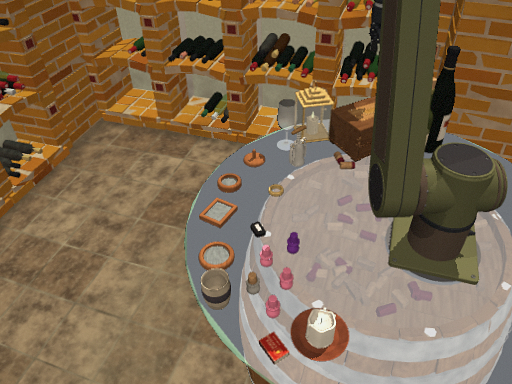

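The top view shows: stopper (brown) about (152,223), corkscrew (335,217), cutter (219,210), collar (276,211), wide dish (178,185), small dish (272,163), tray (230,167), post (320,175), beaker (133,197), glass (365,197). The side view shows the same things. I'll enlarge both.

```bash
python3 - <<'E'
from h import *
a=cv2.imread("pics/top0.png")[135:265,120:400];b=cv2.imread("pics/side0.png")[90:310,190:350]
cv2.imwrite("pics/topc.png",cv2.resize(a,(784,364),interpolation=2))
cv2.imwrite("pics/sidec.png",cv2.resize(b,(432,594),interpolation=2))
for n,pts in(("top",dict(stop=(152,223),handle=(338,215),cutter=(219,210),collar=(276,211),wd=(178,185),sd=(272,163),tray=(230,167),post=(320,175),beaker=(133,197))),
 ("side",dict(stop=(253,276),handle=(298,130),cutter=(258,229),wd=(216,256),sd=(229,182),tray=(218,212),post=(255,155)))):
    d=np.load(n+"0.npz")["d"];P=cloud(n,d)
    for k,(u,v) in pts.items():
        print(n,k,np.round(P[v,u],3),np.round(np.nanmax(P[v-3:v+4,u-3:u+4,2]),3))
    print(np.nanmedian(P[240:260,180:200,2]) if n=="top" else "")
E
```

```text
top stop [0.381 0.254 0.055] 0.061
top handle [ 0.404 -0.228  0.125] 0.129
top cutter [0.427 0.08  0.017] 0.023
top collar [ 0.432 -0.078 -0.004] 0.005
top wd [0.496 0.198 0.012] 0.017
top sd [ 0.567 -0.064  0.011] 0.018
top tray [0.551 0.054 0.013] 0.018
top post [ 0.53  -0.197  0.034] 0.049
top beaker [0.459 0.324 0.005] 0.018
0.0005273207803877522
side stop [0.382 0.265 0.057] 0.06
side handle [ 0.407 -0.224  0.12 ] 0.127
side cutter [0.429 0.09  0.014] 0.016
side wd [0.497 0.203 0.013] 0.016
side sd [ 0.567 -0.065  0.013] 0.025
side tray [0.552 0.057 0.009] 0.015
side post [ 0.529 -0.191  0.029] 0.039
```

View pics/topc.png

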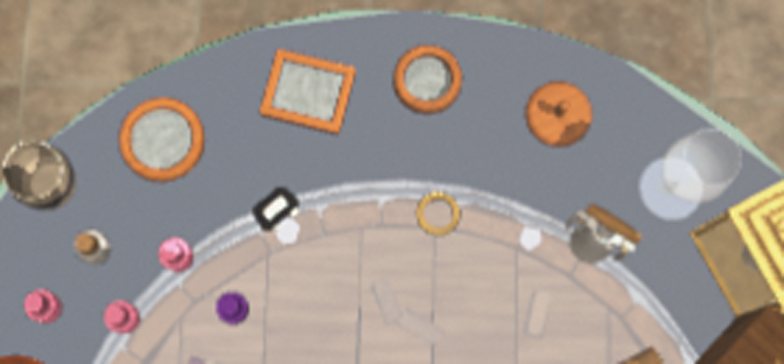

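View pics/sidec.png

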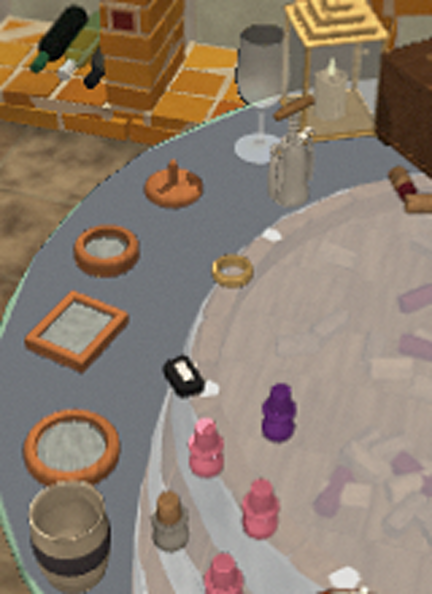

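Pockets and tools are clear now. I'll segment by colour, take outline centres and triangulate across the two views (the centre of a vertical prism's outline corresponds to its mid-height).

```bash
cat > m.py <<'E'
from h import *
def blob(n,im,box,rng):
    u0,v0,u1,v1=box; hsv=cv2.cvtColor(im,cv2.COLOR_RGB2HSV)
    m=cv2.inRange(hsv,np.array(rng[0]),np.array(rng[1]))
    z=np.zeros_like(m); z[v0:v1,u0:u1]=m[v0:v1,u0:u1]
    z=cv2.morphologyEx(z,cv2.MORPH_CLOSE,np.ones((3,3)))
    cs=cv2.findContours(z,cv2.RETR_EXTERNAL,cv2.CHAIN_APPROX_NONE)[0]
    c=max(cs,key=cv2.contourArea); h=cv2.convexHull(c)
    return c,h
def cen(h):
    M=cv2.moments(h); return np.array([M["m10"],M["m01"]])/M["m00"]
def tri(a,b):
    (c1,d1),(c2,d2)=ray("top",[a]),ray("side",[b]); d1,d2=d1[0],d2[0]
    s=np.linalg.lstsq(np.c_[d1,-d2],c2-c1,rcond=None)[0]
    p,q=c1+s[0]*d1,c2+s[1]*d2; return (p+q)/2,np.linalg.norm(p-q)
OR=((3,140,110),(20,255,255));BL=((0,0,0),(180,255,60));YE=((15,90,70),(30,255,255));BR=((5,70,60),(20,255,220))
E
cat > m0.py <<'E'
from m import *
T=np.load("top0.npz")["im"];S=np.load("side0.npz")["im"]
L=dict(wd=((155,165,200,205),(190,235,238,275),OR,.0095),sd=((255,145,290,180),(212,165,245,198),OR,.0115),
tray=((205,145,252,188),(192,190,245,232),OR,.008),post=((300,155,336,192),(235,145,270,172),OR,.007),
cutter=((205,195,235,222),(245,218,270,240),BL,.007),collar=((262,198,290,225),(264,180,290,200),YE,.006),
handle=((322,200,355,232),(285,118,310,138),BR,.119),cork=((145,214,160,230),(245,268,262,285),BR,.045))
for k,(bt,bs,r,z) in L.items():
    ct,ht=blob("top",T,bt,r);cs,hs=blob("side",S,bs,r)
    a,b=cen(ht),cen(hs);p,e=tri(a,b)
    A=plane("top",[a],z)[0];B=plane("side",[b],z)[0]
    print(k,"px",a.round(1),b.round(1),"tri",p.round(4),"err%.4f"%e,"top",A[:2].round(4),"side",B[:2].round(4),"area",cv2.contourArea(ht),cv2.contourArea(hs))
    if k in("tray","cutter","handle"):
        for n,h in(("top",ht),("side",hs)):
            W=plane(n,h.reshape(-1,2),z)[:,:2]
            r_=cv2.minAreaRect((W*1000).astype(np.float32)); bx=cv2.boxPoints(r_)
            e1,e2=bx[1]-bx[0],bx[2]-bx[1]; l=e1 if np.hypot(*e1)>np.hypot(*e2) else e2
            print("   ",n,"centre",np.round(r_[0],1),"size",np.round(r_[1],1),"long axis deg %.1f"%(np.degrees(np.arctan2(l[1],l[0]))%180))
    w=plane("top",ht.reshape(-1,2),z)[:,:2]
    print("    ext",np.ptp(w,axis=0).round(3))
E
python3 m0.py
```

```text
wd px [177.5 184.2] [215.8 255.2] tri [0.4987 0.1998 0.0112] err0.0009 top [0.4986 0.1999] side [0.4999 0.1984] area 646.5 727.5
    ext [0.081 0.083]
sd px [272.4 162.8] [229.  180.9] tri [ 0.5663 -0.0649  0.0171] err0.0008 top [ 0.5674 -0.0653] side [ 0.5695 -0.0713] area 408.5 256.5
    ext [0.065 0.065]
tray px [229.5 167.2] [217.8 211.2] tri [0.5522 0.0557 0.0108] err0.0013 top [0.5522 0.0557] side [0.5542 0.053 ] area 672.0 556.5
    top centre [552.4  55.6] size [81.8 69.2] long axis deg 77.4
    side centre [554.6  52.7] size [88.7 68.9] long axis deg 77.0
    ext [0.081 0.092]
post px [319.1 175.1] [253.7 158.3] tri [ 0.5357 -0.1975  0.0104] err0.0009 top [ 0.5361 -0.1981] side [ 0.5378 -0.202 ] area 364.0 222.0
    ext [0.062 0.063]
cutter px [217.6 208.6] [257.4 229.1] tri [0.4324 0.0845 0.0073] err0.0006 top [0.4327 0.0846] side [0.4322 0.0842] area 106.0 138.0
    top centre [432.9  84.4] size [23.5 39.8] long axis deg 132.1
    side centre [432.8  84.1] size [28.7 50.7] long axis deg 131.7
    ext [0.037 0.039]
collar px [276. 211.] [275.7 190. ] tri [ 0.4305 -0.0778  0.0057] err0.0000 top [ 0.4305 -0.0778] side [ 0.4304 -0.0775] area 161.0 135.5
    ext [0.04  0.039]
handle px [338.5 214.4] [300.7 129.2] tri [ 0.4031 -0.2299  0.1211] err0.0065 top [ 0.4067 -0.23  ] side [ 0.4004 -0.2328] area 89.5 220.0
    top centre [ 406.2 -230.6] size [53.6 12.3] long axis deg 57.0
    side centre [ 409.3 -239.4] size [ 50.5 104.9] long axis deg 112.4
    ext [0.032 0.048]
cork px [150.4 221.7] [252. 278.] tri [0.3858 0.2612 0.0439] err0.0003 top [0.3855 0.2609] side [0.3857 0.262 ] area 38.5 85.5
    ext [0.019 0.02 ]
```

```bash
cat > plan.py <<'E'
import sys,numpy as np
from cell import bot
# usage: plan.py x y z yawdeg  (yaw = heading of tool x, tool straight down)
def R(f): c,s=np.cos(f),np.sin(f); return np.array([[c,s,0],[s,-c,0],[0,0,-1.]])
def go(x,y,z,f):
    s=bot.get_state(); p=np.array(s["position"]);E=np.array(s["ee_rot"]);g=np.array([x,y,z]); f=np.radians(f)
    f0=np.arctan2(E[1,0],E[0,0]); df=(f-f0+np.pi)%(2*np.pi)-np.pi
    d=g-p; n=int(max(1,np.ceil(np.linalg.norm(d)/.0395),np.ceil(abs(df)/.12)))
    print("at",p.round(4),"yaw %.1f"%np.degrees(f0),"tilt",E[:2,2].round(3),"rows",n)
    for i in range(n):
        print((R(f0+df*i/n).T@d/n*1000).round(1).tolist(),"turn z %.3f"%(-df/n))
if __name__=="__main__": go(*map(float,sys.argv[1:]))
E
python3 - <<'E'
from h import *
P=cloud("top",np.load("top0.npz")["d"])
for k,(u0,v0,u1,v1) in dict(lantern=(372,190,435,245),box=(360,245,400,275),glass=(345,180,385,213),beak=(122,184,146,209)).items():
    Q=P[v0:v1,u0:u1].reshape(-1,3);Q=Q[Q[:,2]>.03];print(k,Q.min(0).round(3),Q.max(0).round(3))
A=plane("top",[[360,202]],0)[0];print("glass foot",A.round(3))
E
python3 plan.py 0.43 -0.078 0.40 80
```

```text
lantern [ 0.333 -0.465  0.03 ] [ 0.482 -0.309  0.202]
box [ 0.235 -0.383  0.03 ] [ 0.34  -0.134  0.854]
glass [ 0.412 -0.345  0.06 ] [ 0.493 -0.28   0.159]
beak [0.418 0.278 0.03 ] [0.48  0.339 0.084]
glass foot [ 0.463 -0.315  0.   ]
at [ 0.2278 -0.5272  0.2091] yaw 23.4 tilt [-0.001  0.002] rows 14
[26.0, -23.7, -13.6] turn z -0.071
[27.6, -21.8, -13.6] turn z -0.071
[29.1, -19.8, -13.6] turn z -0.071
[30.4, -17.7, -13.6] turn z -0.071
[31.6, -15.5, -13.6] turn z -0.071
[32.6, -13.3, -13.6] turn z -0.071
[33.4, -10.9, -13.6] turn z -0.071
[34.1, -8.6, -13.6] turn z -0.071
[34.7, -6.1, -13.6] turn z -0.071
[35.0, -3.7, -13.6] turn z -0.071
[35.2, -1.2, -13.6] turn z -0.071
[35.2, 1.3, -13.6] turn z -0.071
[35.0, 3.8, -13.6] turn z -0.071
[34.6, 6.2, -13.6] turn z -0.071
```

Call:
apply_moves:
  plan:
    - [1,[0,0,-40],[0,0,0]]
    - [1,[0,0,-40],[0,0,0]]
    - [1,[0,0,-40],[0,0,0]]
    - [1,[0,0,-40],[0,0,0]]
    - [1,[0,0,-30],[0,0,0]]

```text
clock: 0.52
position: [0.2281, -0.5281, 0.4033]
ee_rot: [[0.918, 0.397, 0.001], [0.397, -0.918, -0.003], [-0.0, 0.003, -1.0]]
contact_force: [0.0, -0.5, -0.8]
gripper_width: 0.0855
grip_force: 0.0
```

```bash
python3 plan.py 0.43 -0.078 0.36 80
```

```text
at [ 0.2281 -0.5281  0.4033] yaw 23.4 tilt [ 0.001 -0.003] rows 13
[28.0, -25.6, 3.3] turn z -0.076
[29.9, -23.4, 3.3] turn z -0.076
[31.5, -21.1, 3.3] turn z -0.076
[33.1, -18.6, 3.3] turn z -0.076
[34.4, -16.1, 3.3] turn z -0.076
[35.5, -13.4, 3.3] turn z -0.076
[36.4, -10.7, 3.3] turn z -0.076
[37.1, -7.9, 3.3] turn z -0.076
[37.6, -5.0, 3.3] turn z -0.076
[37.9, -2.2, 3.3] turn z -0.076
[37.9, 0.7, 3.3] turn z -0.076
[37.8, 3.6, 3.3] turn z -0.076
[37.4, 6.5, 3.3] turn z -0.076
```

Call:
apply_moves:
  plan:
    - [1,[28,-26,3],[0,0,-0.076]]
    - [1,[30,-23,3],[0,0,-0.076]]
    - [1,[31,-21,3],[0,0,-0.076]]
    - [1,[33,-19,3],[0,0,-0.076]]
    - [1,[34,-16,3],[0,0,-0.076]]

```text
clock: 0.93
position: [0.305, -0.3533, 0.3843]
ee_rot: [[0.703, 0.711, -0.0], [0.711, -0.703, 0.001], [0.0, -0.001, -1.0]]
contact_force: [1.1, 0.3, 0.6]
gripper_width: 0.0852
grip_force: 0.0
```

Call:
apply_moves:
  plan:
    - [1,[35,-13,3],[0,0,-0.076]]
    - [1,[36,-11,3],[0,0,-0.076]]
    - [1,[37,-8,3],[0,0,-0.076]]
    - [1,[38,-5,3],[0,0,-0.076]]
    - [1,[38,-2,3],[0,0,-0.076]]

```text
clock: 1.35
position: [0.3823, -0.1805, 0.3695]
ee_rot: [[0.389, 0.921, -0.0], [0.921, -0.389, 0.0], [0.0, -0.0, -1.0]]
contact_force: [0.7, -0.3, -0.9]
gripper_width: 0.0855
grip_force: 0.0
```

Call:
apply_moves:
  plan:
    - [1,[38,1,3],[0,0,-0.076]]
    - [1,[38,4,3],[0,0,-0.076]]
    - [1,[37,6,3],[0,0,-0.076]]
    - [0.8,[0,0,0],[0,0,0]]

```text
clock: 1.68
position: [0.4305, -0.0727, 0.3599]
ee_rot: [[0.164, 0.986, -0.0], [0.986, -0.164, 0.005], [0.004, -0.001, -1.0]]
contact_force: [-0.5, -0.4, -0.5]
gripper_width: 0.0754
grip_force: 0.0
```

```bash
python3 plan.py 0.4305 -0.0778 0.05 80
```

```text
at [ 0.4305 -0.0727  0.3599] yaw 80.6 tilt [-0.     0.005] rows 8
[-0.6, 0.1, 38.7] turn z 0.001
[-0.6, 0.1, 38.7] turn z 0.001
[-0.6, 0.1, 38.7] turn z 0.001
[-0.6, 0.1, 38.7] turn z 0.001
[-0.6, 0.1, 38.7] turn z 0.001
[-0.6, 0.1, 38.7] turn z 0.001
[-0.6, 0.1, 38.7] turn z 0.001
[-0.6, 0.1, 38.7] turn z 0.001
```

Call:
apply_moves:
  plan:
    - [0.75,[-5,1,39],[0,0,0]]
    - [0.75,[0,0,39],[0,0,0]]
    - [0.75,[0,0,39],[0,0,0]]
    - [0.75,[0,0,39],[0,0,0]]
    - [0.75,[0,0,39],[0,0,0]]

```text
clock: 2.1
position: [0.4286, -0.0841, 0.1643]
ee_rot: [[0.174, 0.985, 0.0], [0.985, -0.174, -0.0], [-0.0, 0.0, -1.0]]
contact_force: [1.1, -0.2, -0.4]
gripper_width: 0.0639
grip_force: 0.0
```

Call:
apply_moves:
  plan:
    - [0.75,[0,0,39],[0,0,0]]
    - [0.75,[0,0,39],[0,0,0]]
    - [0.75,[0,0,37],[0,0,0]]
    - [0.75,[0,0,0],[0,0,0]]

```text
clock: 2.43
position: [0.4234, -0.0827, 0.0453]
ee_rot: [[0.175, 0.985, -0.013], [0.985, -0.175, 0.004], [0.001, -0.014, -1.0]]
contact_force: [-1.1, -0.5, 0.0]
gripper_width: 0.064
grip_force: 0.0
```

```bash
python3 plan.py 0.4305 -0.0778 0.003 80
```

```text
at [ 0.4234 -0.0827  0.0453] yaw 79.9 tilt [-0.013  0.004] rows 2
[3.0, 3.1, 21.2] turn z -0.001
[3.0, 3.1, 21.2] turn z -0.001
```

Call:
apply_moves:
  plan:
    - [0.75,[0,0,0],[0,0,0]]
    - [0.75,[0,0,0],[0,0,0]]
    - [0.75,[0,0,0],[0,0,0]]

```text
clock: 2.68
position: [0.4314, -0.0847, 0.0531]
ee_rot: [[0.174, 0.985, 0.004], [0.985, -0.174, -0.001], [-0.001, 0.005, -1.0]]
contact_force: [0.5, 0.2, 0.6]
gripper_width: 0.0643
grip_force: 0.0
```

```bash
python3 plan.py 0.4305 -0.0778 0.003 80
```

```text
at [ 0.4314 -0.0847  0.0531] yaw 80.0 tilt [ 0.004 -0.001] rows 2
[3.3, -1.0, 25.0] turn z -0.000
[3.3, -1.0, 25.0] turn z -0.000
```

Call:
apply_moves:
  plan:
    - [0.75,[6,0,10],[0,0,0]]
    - [0.75,[0,0,10],[0,0,0]]
    - [0.75,[0,0,5],[0,0,0]]
    - [0.75,[0,0,0],[0,0,0]]
    - [0.75,[0,0,0],[0,0,0]]

```text
clock: 3.1
position: [0.4312, -0.0783, 0.0271]
ee_rot: [[0.174, 0.985, 0.002], [0.985, -0.174, -0.001], [-0.0, 0.002, -1.0]]
contact_force: [0.1, 0.2, 0.0]
gripper_width: 0.0641
grip_force: 0.0
```

```bash
python3 plan.py 0.4305 -0.0778 0.003 80
```

```text
at [ 0.4312 -0.0783  0.0271] yaw 80.0 tilt [ 0.002 -0.001] rows 1
[0.4, -0.7, 24.1] turn z -0.000
```

Call:
apply_moves:
  plan:
    - [0.75,[0,0,10],[0,0,0]]
    - [0.75,[0,0,9],[0,0,0]]
    - [0.75,[0,0,4],[0,0,0]]
    - [0.75,[0,0,0],[0,0,0]]
    - [0.2,[0,0,0],[0,0,0]]
  force: 40

```text
clock: 3.52
position: [0.4306, -0.0782, 0.0033]
ee_rot: [[0.174, 0.985, 0.0], [0.985, -0.174, -0.0], [-0.0, 0.0, -1.0]]
contact_force: [0.2, -0.9, 0.2]
gripper_width: 0.0534
grip_force: 0.0
```

Call:
apply_moves:
  plan:
    - [0.2,[0,0,0],[0,0,0]]
    - [0.2,[0,0,0],[0,0,0]]
    - [0.2,[0,0,0],[0,0,0]]

```text
clock: 3.77
position: [0.4307, -0.0781, 0.0033]
ee_rot: [[0.174, 0.985, 0.001], [0.985, -0.174, -0.0], [-0.0, 0.001, -1.0]]
contact_force: [0.6, -0.0, 0.5]
gripper_width: 0.0176
grip_force: 0.0
```

```bash
python3 - <<'E'
from h import *
a,_=shot("top","t1");b,_=shot("side","s1")
x=np.hstack([cv2.resize(a[170:270,210:340],(390,300)),cv2.resize(b[130:250,225:355],(390,360))[:300]])
cv2.imwrite("pics/c1.png",x[:,:,::-1])
E
```

```text
(no output)
```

View pics/c1.png

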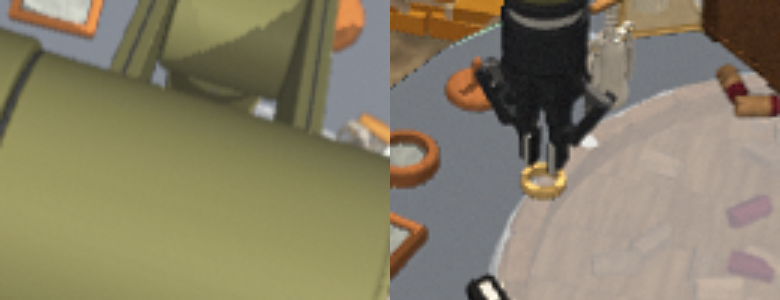

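The side view (right) shows the closed fingers standing inside the ring. They had come in above it, because the open pads sit farther back than I allowed. I'll lift, re-measure and go lower.

Call:
apply_moves:
  plan:
    - [0.2,[0,0,-10],[0,0,0]]
    - [0.2,[0,0,-20],[0,0,0]]
    - [0.2,[0,0,-20],[0,0,0]]
    - [0.75,[0,0,-10],[0,0,0]]
    - [0.75,[0,0,0],[0,0,0]]

```text
clock: 4.28
position: [0.4322, -0.0785, 0.065]
ee_rot: [[0.174, 0.985, 0.005], [0.985, -0.174, -0.001], [-0.001, 0.005, -1.0]]
contact_force: [-0.0, -0.0, 0.2]
gripper_width: 0.0405
grip_force: 0.0
```

```bash
python3 - <<'E'
from m import *
b,_=shot("side","s2")
c,h=blob("side",b,(264,180,290,200),YE);print(cen(h),plane("side",[cen(h)],.006),cv2.contourArea(h))
E
python3 plan.py 0.4305 -0.0778 0.003 80
```

```text
[275.76363636 189.92121212] [[ 0.43035681 -0.07777009  0.006     ]] 137.5
at [ 0.4313 -0.0783  0.0639] yaw 80.0 tilt [ 0.003 -0.001] rows 2
[0.2, -0.4, 30.5] turn z -0.000
[0.2, -0.4, 30.5] turn z -0.000
```

Call:
apply_moves:
  plan:
    - [0.75,[0,0,0],[0,0,0]]
    - [0.75,[0,0,20],[0,0,0]]
    - [0.75,[0,0,20],[0,0,0]]
    - [0.75,[0,0,13],[0,0,0]]
    - [0.75,[0,0,10],[0,0,0]]

```text
clock: 4.75
position: [0.4285, -0.0775, -0.0022]
ee_rot: [[0.174, 0.985, -0.004], [0.985, -0.174, 0.001], [0.0, -0.004, -1.0]]
contact_force: [0.4, 0.3, -0.2]
gripper_width: 0.0643
grip_force: 0.0
```

Call:
apply_moves:
  plan:
    - [0.75,[0,0,4],[0,0,0]]
    - [0.75,[0,0,0],[0,0,0]]
    - [0.2,[0,0,0],[0,0,0]]
    - [0.2,[0,0,0],[0,0,0]]
    - [0.2,[0,0,0],[0,0,0]]

```text
clock: 5.17
position: [0.4308, -0.0781, -0.0036]
ee_rot: [[0.174, 0.985, 0.001], [0.985, -0.174, -0.0], [-0.0, 0.001, -1.0]]
contact_force: [-0.3, 0.3, 0.1]
gripper_width: 0.0284
grip_force: 0.0
```

```bash
python3 - <<'E'
from h import *
b,_=shot("side","s3")
x=cv2.resize(b[140:215,240:320],(640,600),interpolation=2)
cv2.imwrite("pics/c2.png",x[:,:,::-1])
s=bot.get_state();print(s["gripper_width"],s["grip_force"],s["contact_force"])
E
```

```text
0.020253749207636444 0.0 [ 0.7740372  -0.79826457  0.70431505]
```

View pics/c2.png

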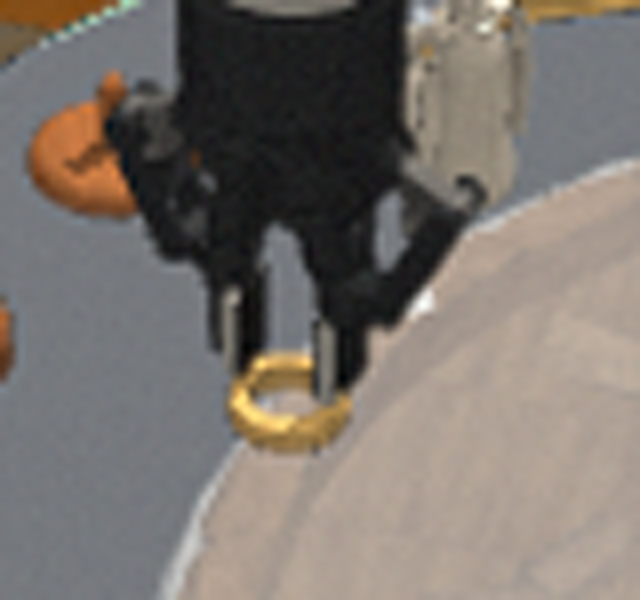

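The ring lies unmoved, with the finger ends over it. I'll measure their height from the depth.

```bash
python3 - <<'E'
from h import *
z=np.load("s3.npz");P=cloud("side",z["d"]);im=z["im"]
for (u,name) in((268,"L"),(269,"L"),(280,"R"),(281,"R"),(283,"Rf")):
    for v in range(176,195,2): print(name,u,v,im[v,u],P[v,u].round(3))
E
```

```text
L 268 176 [93 90 84] [ 0.451 -0.071  0.057]
L 268 178 [125 121 112] [ 0.451 -0.072  0.049]
L 268 180 [128 123 115] [ 0.451 -0.071  0.043]
L 268 182 [124 121 112] [ 0.451 -0.071  0.036]
L 268 184 [124 118 111] [ 0.451 -0.07   0.029]
L 268 186 [108 109 106] [ 0.451 -0.071  0.021]
L 268 188 [112 105  99] [ 0.456 -0.087 -0.001]
L 268 190 [137 118  87] [ 0.451 -0.071  0.006]
L 268 192 [100  98  99] [ 0.452 -0.073 -0.003]
L 268 194 [115 121 127] [ 0.449 -0.064 -0.002]
L 269 176 [114 110 102] [ 0.449 -0.072  0.057]
L 269 178 [67 63 61] [ 0.446 -0.065  0.056]
L 269 180 [71 69 66] [ 0.449 -0.072  0.043]
L 269 182 [70 69 65] [ 0.449 -0.072  0.035]
L 269 184 [67 65 62] [ 0.448 -0.07   0.03 ]
L 269 186 [78 74 66] [ 0.449 -0.073  0.02 ]
L 269 188 [180 140  77] [ 0.449 -0.074  0.012]
L 269 190 [250 210 118] [ 0.447 -0.065  0.012]
L 269 192 [138 105  59] [ 0.446 -0.062  0.007]
L 269 194 [ 95  98 102] [ 0.445 -0.062  0.   ]
R 280 176 [28 26 28] [ 0.415 -0.065  0.07 ]
R 280 178 [23 24 24] [ 0.415 -0.065  0.063]
R 280 180 [89 87 79] [ 0.415 -0.065  0.056]
R 280 182 [126 123 113] [ 0.416 -0.068  0.047]
[... 499 characters left out ...]
5  0.042]
R 281 186 [102  99  92] [ 0.412 -0.066  0.034]
R 281 188 [83 80 77] [ 0.411 -0.062  0.03 ]
R 281 190 [122 107  88] [ 0.412 -0.067  0.019]
R 281 192 [141 110  61] [ 0.412 -0.068  0.011]
R 281 194 [118  95  65] [ 0.412 -0.067  0.005]
Rf 283 176 [32 32 34] [ 0.406 -0.061  0.075]
Rf 283 178 [33 34 36] [ 0.405 -0.06   0.069]
Rf 283 180 [29 30 29] [ 0.406 -0.061  0.061]
Rf 283 182 [27 29 28] [ 0.407 -0.066  0.05 ]
Rf 283 184 [27 30 28] [ 0.407 -0.069  0.041]
Rf 283 186 [21 21 23] [ 0.408 -0.072  0.031]
Rf 283 188 [69 64 57] [ 0.407 -0.068  0.027]
Rf 283 190 [195 154  96] [ 0.409 -0.077  0.011]
Rf 283 192 [125 108  88] [ 0.409 -0.076  0.005]
Rf 283 194 [162 149 145] [ 0.408 -0.073  0.   ]
```

Call:
apply_moves:
  plan:
    - [0.2,[0,0,0],[0,0,0]]
    - [0.0,[0,0,0],[0,0,0]]
    - [0.0,[0,0,0],[0,0,0]]

```text
clock: 5.47
position: [0.4305, -0.0781, -0.0038]
ee_rot: [[0.174, 0.985, 0.001], [0.985, -0.174, -0.0], [-0.0, 0.001, -1.0]]
contact_force: [-0.2, 0.4, 0.8]
gripper_width: -0.0003
grip_force: 0.0
```

```bash
python3 - <<'E'
from h import *
b,d=shot("side","s4");P=cloud("side",d)
x=cv2.resize(b[140:215,240:320],(640,600),interpolation=2)
cv2.imwrite("pics/c3.png",x[:,:,::-1])
for u in(274,276,278):
    for v in range(180,198,2): print(u,v,b[v,u],P[v,u].round(3))
E
```

```text
274 180 [49 47 45] [ 0.432 -0.066  0.052]
274 182 [29 29 27] [ 0.433 -0.068  0.042]
274 184 [33 29 26] [ 0.432 -0.066  0.037]
274 186 [31 30 28] [ 0.432 -0.067  0.029]
274 188 [85 79 71] [ 0.432 -0.066  0.022]
274 190 [167 154 144] [ 0.437 -0.083 -0.   ]
274 192 [176 143  91] [ 0.43  -0.059  0.014]
274 194 [154 121  70] [ 0.43  -0.058  0.008]
274 196 [141 120  92] [ 0.429 -0.056  0.001]
276 180 [115 112 102] [ 0.427 -0.068  0.051]
276 182 [113 111 102] [ 0.427 -0.068  0.044]
276 184 [116 115 106] [ 0.427 -0.067  0.037]
276 186 [115 112 102] [ 0.426 -0.065  0.032]
276 188 [110 109 101] [ 0.426 -0.065  0.024]
276 190 [187 167 153] [nan nan nan]
276 192 [180 144  94] [ 0.425 -0.061  0.014]
276 194 [156 124  72] [ 0.424 -0.058  0.009]
276 196 [148 126  96] [ 0.423 -0.056  0.003]
278 180 [25 26 30] [ 0.421 -0.068  0.052]
278 182 [22 23 24] [ 0.422 -0.07   0.044]
278 184 [15 20 19] [ 0.422 -0.069  0.037]
278 186 [15 15 17] [ 0.422 -0.07   0.029]
278 188 [127 105  76] [ 0.428 -0.092  0.002]
278 190 [178 161 150] [ 0.427 -0.088 -0.002]
278 192 [252 232 131] [ 0.421 -0.067  0.01 ]
278 194 [150 118  66] [ 0.419 -0.06   0.008]
278 196 [149 131 110] [ 0.418 -0.058  0.003]
```

View pics/c3.png

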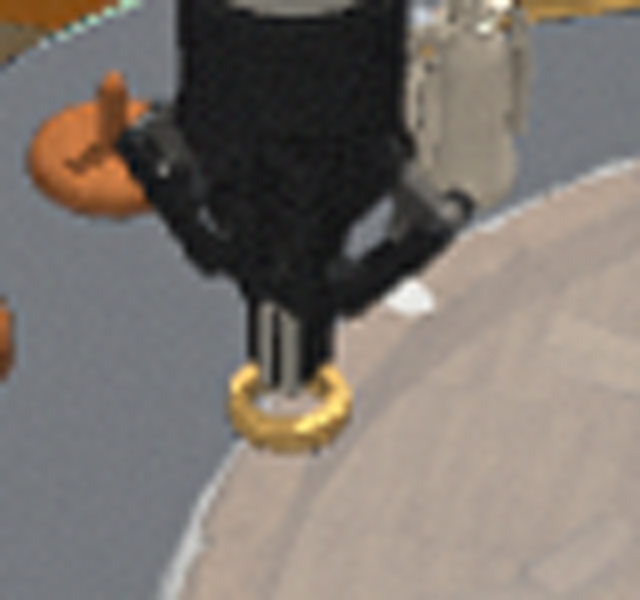

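The shut tips stand at z≈0.020 while the reported TCP is −0.004. So the real tips sit about 22 mm above the reported TCP, and I'll allow for that from here on.

Call:
apply_moves:
  plan:
    - [0.75,[0,0,0],[0,0,0]]
    - [0.75,[0,0,0],[0,0,0]]
    - [0.75,[0,0,0],[0,0,0]]
    - [0.75,[0,0,0],[0,0,0]]
    - [0.75,[0,0,5],[0,0,0]]

```text
clock: 5.93
position: [0.431, -0.0782, -0.0087]
ee_rot: [[0.174, 0.985, 0.002], [0.985, -0.174, -0.0], [-0.0, 0.002, -1.0]]
contact_force: [-0.4, 0.2, -0.9]
gripper_width: 0.06
grip_force: 0.0
```

Call:
apply_moves:
  plan:
    - [0.75,[0,0,4],[0,0,0]]
    - [0.75,[0,0,4],[0,0,0]]
    - [0.75,[0,0,3],[0,0,0]]
    - [0.75,[0,0,0],[0,0,0]]
    - [0.3,[0,0,0],[0,0,0]]

```text
clock: 6.35
position: [0.43, -0.0779, -0.0205]
ee_rot: [[0.174, 0.985, -0.001], [0.985, -0.174, 0.0], [0.0, -0.001, -1.0]]
contact_force: [-0.8, 0.4, -0.5]
gripper_width: 0.0535
grip_force: 0.0
```

Call:
apply_moves:
  plan:
    - [0.3,[0,0,0],[0,0,0]]
    - [0.3,[0,0,0],[0,0,0]]
    - [0.3,[0,0,0],[0,0,0]]

```text
clock: 6.6
position: [0.4303, -0.078, -0.0198]
ee_rot: [[0.174, 0.985, 0.0], [0.985, -0.174, -0.0], [0.0, 0.0, -1.0]]
contact_force: [-0.4, 0.4, 4.3]
gripper_width: 0.0412
grip_force: 40.1
```

Call:
apply_moves:
  plan:
    - [0.3,[0,0,-10],[0,0,0]]
    - [0.3,[0,0,-25],[0,0,0]]
    - [0.3,[0,0,-30],[0,0,0]]
    - [0.3,[0,0,-20],[0,0,0]]
    - [0.3,[0,0,0],[0,0,0]]

```text
clock: 7.02
position: [0.4334, -0.0789, 0.0684]
ee_rot: [[0.174, 0.985, 0.008], [0.985, -0.174, -0.002], [-0.001, 0.008, -1.0]]
contact_force: [0.7, -0.2, -0.2]
gripper_width: 0.041
grip_force: 40.6
```

```bash
python3 plan.py 0.536 -0.198 0.065 70; python3 - <<'E'
from m import *
b,_=shot("side","s5")
c,h=blob("side",b,(260,150,300,205),YE);print(cen(h),plane("side",[cen(h)],.091),cv2.contourArea(h))
E
```

```text
at [ 0.4334 -0.0789  0.0684] yaw 80.0 tilt [ 0.008 -0.002] rows 4
[-24.9, 30.4, 0.9] turn z 0.044
[-23.5, 31.5, 0.9] turn z 0.044
[-22.1, 32.5, 0.9] turn z 0.044
[-20.7, 33.4, 0.9] turn z 0.044
[274.00658762 164.48221344] [[ 0.43751963 -0.08299174  0.091     ]] 126.5
```

Call:
apply_moves:
  plan:
    - [0.3,[-25,31,0],[0,0,0.044]]
    - [0.3,[-23,32,0],[0,0,0.044]]
    - [0.3,[-22,33,0],[0,0,0.044]]
    - [0.3,[-14,23,0],[0,0,0.044]]
    - [0.3,[-6,11,0],[0,0,0]]

```text
clock: 7.48
position: [0.5377, -0.2002, 0.0636]
ee_rot: [[0.346, 0.938, 0.002], [0.938, -0.346, -0.001], [-0.001, 0.002, -1.0]]
contact_force: [1.4, 0.3, -0.6]
gripper_width: 0.0409
grip_force: 40.6
```

Call:
apply_moves:
  plan:
    - [0.3,[0,0,0],[0,0,0]]
    - [0.3,[0,0,0],[0,0,0]]
    - [0.3,[0,0,0],[0,0,0]]
    - [0.3,[0,0,0],[0,0,0]]

```text
clock: 7.82
position: [0.5326, -0.195, 0.0642]
ee_rot: [[0.343, 0.939, -0.003], [0.939, -0.343, 0.002], [0.001, -0.003, -1.0]]
contact_force: [-0.3, -0.4, -1.2]
gripper_width: 0.0414
grip_force: 40.6
```

```bash
python3 plan.py 0.536 -0.198 -0.005 70;  python3 - <<'E'
from h import *
b,_=shot("side","s6");
x=cv2.resize(b[90:180,215:305],(600,600),interpolation=2)
cv2.imwrite("pics/c4.png",x[:,:,::-1])
E
```

```text
at [ 0.5326 -0.195   0.0642] yaw 70.0 tilt [-0.003  0.002] rows 2
[-0.8, 2.1, 34.6] turn z -0.000
[-0.8, 2.1, 34.6] turn z -0.000
```

View pics/c4.png

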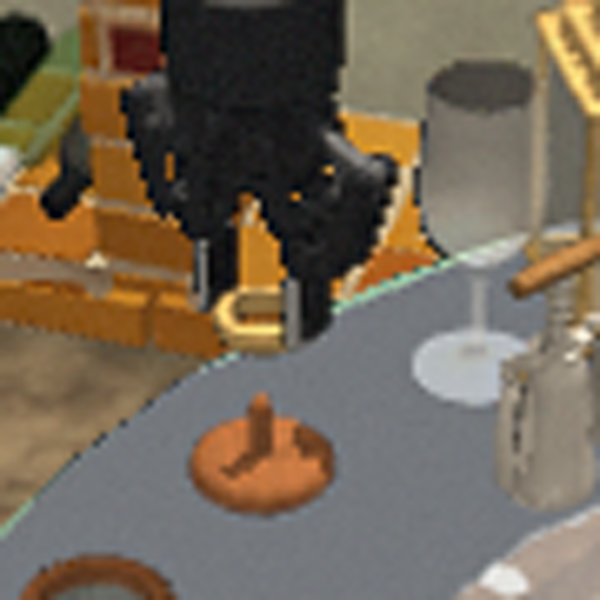

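The collar hangs level above the post, whose tip is at crop (260,397). Lowering.

Call:
apply_moves:
  plan:
    - [0.3,[0,1,15],[0,0,0]]
    - [0.3,[0,1,15],[0,0,0]]
    - [0.3,[0,0,5],[0,0,0]]
    - [0.3,[0,0,0],[0,0,0]]
    - [0.3,[0,0,0],[0,0,0]]

```text
clock: 8.28
position: [0.5361, -0.197, 0.03]
ee_rot: [[0.343, 0.939, -0.001], [0.939, -0.343, 0.0], [0.0, -0.001, -1.0]]
contact_force: [0.2, -0.0, -0.8]
gripper_width: 0.0409
grip_force: 40.6
```

```bash
python3 plan.py 0.536 -0.198 -0.005 70;  python3 - <<'E'
from m import *
print("tip",plane("side",[[254,150]],.045))
b,d=shot("side","s7");c,h=blob("side",b,(240,120,285,160),YE);print(cen(h),plane("side",[cen(h)],.055),cv2.contourArea(h))
E
```

```text
at [ 0.5361 -0.197   0.03  ] yaw 69.9 tilt [-0.001  0.   ] rows 1
[-1.0, 0.2, 35.0] turn z -0.001
tip [[ 0.5329751  -0.19367742  0.045     ]]
[248.25775522 140.1748449 ] [[ 0.5619363  -0.22517711  0.055     ]] 295.5
```

Call:
apply_moves:
  plan:
    - [0.3,[1,0,9],[0,0,0]]
    - [0.3,[0,0,9],[0,0,0]]
    - [0.3,[0,0,9],[0,0,0]]
    - [0.3,[0,0,5],[0,0,0]]
    - [0.3,[0,0,2],[0,0,0]]

```text
clock: 8.75
position: [0.536, -0.1963, -0.0056]
ee_rot: [[0.344, 0.939, -0.002], [0.939, -0.344, 0.001], [0.0, -0.003, -1.0]]
contact_force: [0.4, 0.5, -0.2]
gripper_width: 0.0409
grip_force: 40.6
```

Call:
apply_moves:
  plan:
    - [0.3,[0,0,0],[0,0,0]]
    - [0.65,[0,0,0],[0,0,0]]
    - [0.65,[0,0,0],[0,0,0]]
    - [0.65,[0,0,0],[0,0,0]]

```text
clock: 9.08
position: [0.5374, -0.1969, -0.0037]
ee_rot: [[0.344, 0.939, 0.001], [0.939, -0.344, -0.0], [-0.0, 0.001, -1.0]]
contact_force: [-0.6, -0.1, 0.7]
gripper_width: 0.0553
grip_force: 0.0
```

Released. Next I go up and head for the cutter.

Call:
apply_moves:
  plan:
    - [0.7,[0,0,-20],[0,0,0]]
    - [0.7,[0,0,-35],[0,0,0]]
    - [0.7,[0,0,-35],[0,0,0]]
    - [0.7,[0,0,-15],[0,0,0]]
    - [0.7,[0,0,0],[0,0,0]]

```text
clock: 9.5
position: [0.5405, -0.1983, 0.1059]
ee_rot: [[0.344, 0.939, 0.009], [0.939, -0.344, -0.004], [-0.001, 0.01, -1.0]]
contact_force: [0.5, -0.9, 0.1]
gripper_width: 0.0595
grip_force: 0.0
```

```bash
python3 plan.py 0.4324 0.0845 0.06 42;  python3 - <<'E'
from m import *
b,d=shot("side","s8");c,h=blob("side",b,(235,140,275,172),((18,90,70),(32,255,255)));print(cen(h),plane("side",[cen(h)],.020),cv2.contourArea(h))
cv2.imwrite("pics/c5.png",cv2.resize(b[130:180,225:285],(600,500),interpolation=2)[:,:,::-1])
E
```

```text
at [ 0.5405 -0.1983  0.1059] yaw 69.9 tilt [ 0.009 -0.004] rows 8
[28.5, -24.8, 5.7] turn z 0.061
[27.0, -26.5, 5.7] turn z 0.061
[25.3, -28.1, 5.7] turn z 0.061
[23.6, -29.6, 5.7] turn z 0.061
[21.7, -31.0, 5.7] turn z 0.061
[19.8, -32.3, 5.7] turn z 0.061
[17.8, -33.4, 5.7] turn z 0.061
[15.7, -34.4, 5.7] turn z 0.061
[253.33175355 155.87993681] [[ 0.53688265 -0.19680632  0.02      ]] 105.5
```

View pics/c5.png

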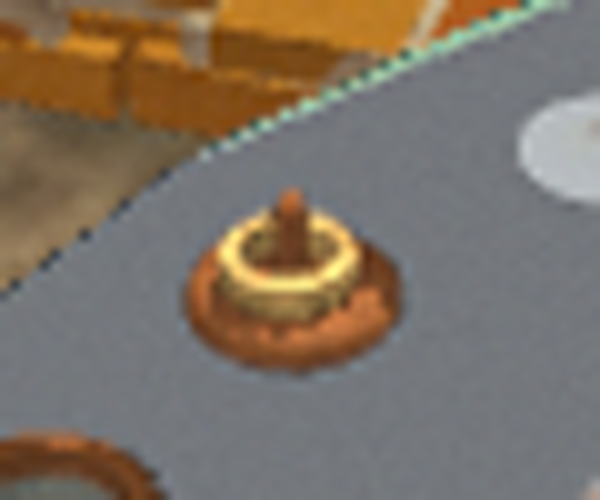

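The collar sits flat on its foot round the post. On to the cutter.

Call:
apply_moves:
  plan:
    - [0.8,[28,-25,6],[0,0,0.061]]
    - [0.8,[27,-26,6],[0,0,0.061]]
    - [0.8,[25,-28,6],[0,0,0.061]]
    - [0.8,[24,-29,6],[0,0,0.061]]
    - [0.8,[22,-31,6],[0,0,0.061]]

```text
clock: 9.97
position: [0.4685, -0.0193, 0.0695]
ee_rot: [[0.613, 0.79, -0.002], [0.79, -0.613, 0.0], [-0.001, -0.002, -1.0]]
contact_force: [0.3, 1.1, -0.9]
gripper_width: 0.0684
grip_force: 0.0
```

Call:
apply_moves:
  plan:
    - [0.8,[20,-32,6],[0,0,0.061]]
    - [0.8,[18,-33,6],[0,0,0.061]]
    - [0.8,[10,-21,6],[0,0,0.061]]
    - [0.8,[5,-10,0],[0,0,0]]
    - [0.8,[0,0,0],[0,0,0]]

```text
clock: 10.38
position: [0.4311, 0.0842, 0.0518]
ee_rot: [[0.741, 0.672, -0.004], [0.672, -0.741, -0.0], [-0.003, -0.002, -1.0]]
contact_force: [-0.2, -0.8, -0.6]
gripper_width: 0.0687
grip_force: 0.0
```

Call:
apply_moves:
  plan:
    - [0.8,[0,0,0],[0,0,0]]
    - [0.8,[0,0,0],[0,0,0]]
    - [0.8,[0,0,0],[0,0,0]]

```text
clock: 10.63
position: [0.4345, 0.0815, 0.053]
ee_rot: [[0.745, 0.668, 0.001], [0.668, -0.745, -0.0], [0.001, 0.001, -1.0]]
contact_force: [0.0, 0.4, 0.5]
gripper_width: 0.0684
grip_force: 0.0
```

```bash
python3 plan.py 0.4324 0.0845 0.01 42;
```

```text
at [0.4345 0.0815 0.053 ] yaw 41.9 tilt [ 0.001 -0.   ] rows 2
[0.2, -1.8, 21.5] turn z -0.001
[0.2, -1.8, 21.5] turn z -0.001
```

Call:
apply_moves:
  plan:
    - [0.8,[0,-3,20],[0,0,0]]
    - [0.8,[0,0,20],[0,0,0]]
    - [0.8,[0,0,15],[0,0,0]]
    - [0.8,[0,0,10],[0,0,0]]
    - [0.8,[0,0,3],[0,0,0]]

```text
clock: 11.05
position: [0.4312, 0.0836, -0.0163]
ee_rot: [[0.745, 0.667, -0.002], [0.667, -0.745, -0.0], [-0.002, -0.001, -1.0]]
contact_force: [-0.6, 0.1, 0.6]
gripper_width: 0.0681
grip_force: 0.0
```

Call:
apply_moves:
  plan:
    - [0.8,[0,0,0],[0,0,0]]
    - [0.8,[0,0,0],[0,0,0]]
    - [0.3,[0,0,0],[0,0,0]]
    - [0.3,[0,0,0],[0,0,0]]
    - [0.3,[0,0,0],[0,0,0]]
  force: 40

```text
clock: 11.47
position: [0.4323, 0.0848, -0.0139]
ee_rot: [[0.744, 0.668, 0.002], [0.668, -0.744, 0.0], [0.002, 0.001, -1.0]]
contact_force: [-0.6, 0.1, 8.3]
gripper_width: 0.0409
grip_force: 39.4
```

Call:
apply_moves:
  plan:
    - [0.3,[0,0,0],[0,0,0]]
    - [0.3,[0,0,0],[0,0,0]]

```text
clock: 11.63
position: [0.4323, 0.0848, -0.0139]
ee_rot: [[0.744, 0.668, 0.002], [0.668, -0.744, -0.0], [0.002, 0.002, -1.0]]
contact_force: [-0.7, -0.6, 5.8]
gripper_width: 0.041
grip_force: 39.5
```

Call:
apply_moves:
  plan:
    - [0.3,[0,0,-8],[0,0,0]]
    - [0.3,[0,0,-15],[0,0,0]]
    - [0.3,[0,0,-20],[0,0,0]]
    - [0.3,[0,0,-12],[0,0,0]]
    - [0.3,[0,0,0],[0,0,0]]

```text
clock: 12.05
position: [0.4336, 0.0852, 0.0427]
ee_rot: [[0.744, 0.668, 0.006], [0.668, -0.744, 0.001], [0.005, 0.003, -1.0]]
contact_force: [0.6, -0.6, 0.2]
gripper_width: 0.0406
grip_force: 40.2
```

```bash
python3 plan.py 0.5525 0.0555 0.041 -13;  python3 - <<'E'
from m import *
b,d=shot("side","s9")
cv2.imwrite("pics/c6.png",cv2.resize(b[180:240,225:285],(600,600),interpolation=2)[:,:,::-1])
E
```

```text
at [0.4336 0.0852 0.0427] yaw 41.9 tilt [0.006 0.001] rows 8
[8.6, 12.7, 0.2] turn z 0.120
[10.0, 11.6, 0.2] turn z 0.120
[11.3, 10.3, 0.2] turn z 0.120
[12.5, 8.9, 0.2] turn z 0.120
[13.5, 7.3, 0.2] turn z 0.120
[14.2, 5.6, 0.2] turn z 0.120
[14.8, 3.9, 0.2] turn z 0.120
[15.2, 2.1, 0.2] turn z 0.120
```

View pics/c6.png

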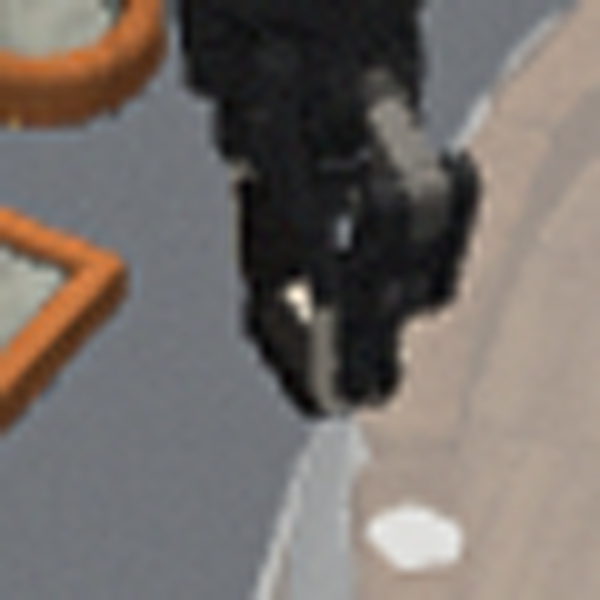

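Call:
apply_moves:
  plan:
    - [0.3,[9,13,0],[0,0,0.12]]
    - [0.3,[10,12,0],[0,0,0.12]]
    - [0.3,[11,10,0],[0,0,0.12]]
    - [0.3,[12,9,0],[0,0,0.12]]
    - [0.3,[13,7,0],[0,0,0.12]]

```text
clock: 12.52
position: [0.505, 0.0657, 0.0391]
ee_rot: [[0.992, 0.126, -0.002], [0.126, -0.992, -0.0], [-0.002, -0.0, -1.0]]
contact_force: [0.7, 0.7, 0.5]
gripper_width: 0.0409
grip_force: 40.2
```

Call:
apply_moves:
  plan:
    - [0.3,[14,6,0],[0,0,0.12]]
    - [0.3,[15,4,0],[0,0,0.12]]
    - [0.3,[15,2,0],[0,0,0.12]]
    - [0.3,[0,0,0],[0,0,0]]
    - [0.3,[0,0,0],[0,0,0]]

```text
clock: 12.93
position: [0.5492, 0.0543, 0.039]
ee_rot: [[0.975, -0.223, -0.002], [-0.223, -0.975, 0.0], [-0.001, 0.0, -1.0]]
contact_force: [0.3, 0.3, -0.4]
gripper_width: 0.0405
grip_force: 40.2
```

Call:
apply_moves:
  plan:
    - [0.3,[0,0,0],[0,0,0]]
    - [0.3,[0,0,0],[0,0,0]]
    - [0.3,[0,0,0],[0,0,0]]

```text
clock: 13.18
position: [0.548, 0.0546, 0.0397]
ee_rot: [[0.974, -0.225, -0.002], [-0.225, -0.974, 0.0], [-0.001, 0.0, -1.0]]
contact_force: [0.2, -0.5, -0.1]
gripper_width: 0.0411
grip_force: 40.2
```

```bash
python3 plan.py 0.5525 0.0555 0.004 -13
```

```text
at [0.548  0.0546 0.0397] yaw -13.0 tilt [-0.002  0.   ] rows 1
[4.2, -1.9, 35.7] turn z 0.000
```

Call:
apply_moves:
  plan:
    - [0.3,[4,-1,15],[0,0,0]]
    - [0.3,[0,0,12],[0,0,0]]
    - [0.3,[0,0,7],[0,0,0]]
    - [0.3,[0,0,2],[0,0,0]]
    - [0.3,[0,0,0],[0,0,0]]

```text
clock: 13.6
position: [0.5526, 0.0545, 0.0034]
ee_rot: [[0.974, -0.226, -0.002], [-0.226, -0.974, -0.0], [-0.002, 0.0, -1.0]]
contact_force: [0.0, -0.7, -0.1]
gripper_width: 0.0408
grip_force: 40.2
```

Call:
apply_moves:
  plan:
    - [0.3,[0,0,2],[0,0,0]]
    - [0.3,[0,0,1],[0,0,0]]
    - [0.3,[0,0,0],[0,0,0]]

```text
clock: 13.85
position: [0.5538, 0.0545, 0.0012]
ee_rot: [[0.974, -0.226, 0.001], [-0.226, -0.974, 0.0], [0.001, -0.0, -1.0]]
contact_force: [0.1, 0.2, 0.1]
gripper_width: 0.0408
grip_force: 40.2
```

No contact yet, so I'll lower a little further and release.

Call:
apply_moves:
  plan:
    - [0.3,[0,0,2],[0,0,0]]
    - [0.3,[0,0,1],[0,0,0]]
    - [0.3,[0,0,0],[0,0,0]]

```text
clock: 14.1
position: [0.5536, 0.0544, -0.0021]
ee_rot: [[0.974, -0.226, -0.0], [-0.226, -0.974, -0.0], [-0.0, 0.0, -1.0]]
contact_force: [0.1, 0.7, -0.1]
gripper_width: 0.0408
grip_force: 40.2
```

Call:
apply_moves:
  plan:
    - [0.65,[0,0,0],[0,0,0]]
    - [0.65,[0,0,0],[0,0,0]]
    - [0.65,[0,0,0],[0,0,0]]
    - [0.65,[0,0,0],[0,0,0]]

```text
clock: 14.43
position: [0.5537, 0.0544, -0.002]
ee_rot: [[0.974, -0.226, 0.0], [-0.226, -0.974, 0.0], [0.0, -0.0, -1.0]]
contact_force: [0.9, 0.0, -0.2]
gripper_width: 0.0555
grip_force: 0.0
```

Call:
apply_moves:
  plan:
    - [0.7,[0,0,-20],[0,0,0]]
    - [0.7,[0,0,-35],[0,0,0]]
    - [0.7,[0,0,-35],[0,0,0]]
    - [0.7,[0,0,-35],[0,0,0]]
    - [0.7,[0,0,0],[0,0,0]]

```text
clock: 14.85
position: [0.5588, 0.0546, 0.1299]
ee_rot: [[0.974, -0.226, 0.013], [-0.226, -0.974, 0.0], [0.013, -0.003, -1.0]]
contact_force: [1.3, 0.2, 1.2]
gripper_width: 0.06
grip_force: 0.0
```

```bash
python3 plan.py 0.3857 0.2612 0.11 60;  python3 - <<'E'
from m import *
b,d=shot("side","s10")
cv2.imwrite("pics/c7.png",cv2.resize(b[180:240,190:250],(500,500),interpolation=2)[:,:,::-1])
c,h=blob("side",b,(195,190,240,232),BL);print(cen(h),plane("side",[cen(h)],.018),cv2.contourArea(h))
E
```

```text
at [0.5588 0.0546 0.1299] yaw -13.1 tilt [0.013 0.   ] rows 11
[-19.6, -14.7, 1.8] turn z -0.116
[-17.7, -16.9, 1.8] turn z -0.116
[-15.7, -18.8, 1.8] turn z -0.116
[-13.4, -20.5, 1.8] turn z -0.116
[-10.9, -21.9, 1.8] turn z -0.116
[-8.3, -23.1, 1.8] turn z -0.116
[-5.6, -23.9, 1.8] turn z -0.116
[-2.8, -24.3, 1.8] turn z -0.116
[0.0, -24.5, 1.8] turn z -0.116
[2.9, -24.3, 1.8] turn z -0.116
[5.7, -23.8, 1.8] turn z -0.116
[217.53284672 209.26520681] [[0.5527875  0.05588041 0.018     ]] 137.0
```

View pics/c7.png

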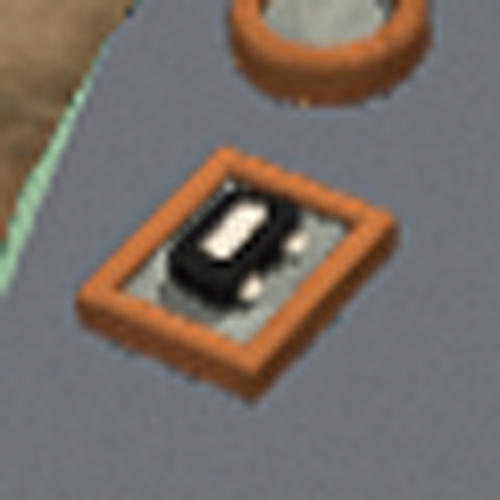

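The cutter lies flat and aligned in the tray pocket. Next is the stopper.

```bash
python3 plan.py 0.3857 0.2612 0.10 90
```

```text
at [0.5572 0.0546 0.1272] yaw -13.1 tilt [0.01 0.  ] rows 15
[-14.3, -10.8, 1.8] turn z -0.120
[-12.9, -12.5, 1.8] turn z -0.120
[-11.3, -13.9, 1.8] turn z -0.120
[-9.5, -15.2, 1.8] turn z -0.120
[-7.6, -16.2, 1.8] turn z -0.120
[-5.7, -17.0, 1.8] turn z -0.120
[-3.6, -17.5, 1.8] turn z -0.120
[-1.5, -17.8, 1.8] turn z -0.120
[0.7, -17.9, 1.8] turn z -0.120
[2.8, -17.7, 1.8] turn z -0.120
[4.9, -17.2, 1.8] turn z -0.120
[6.9, -16.5, 1.8] turn z -0.120
[8.9, -15.6, 1.8] turn z -0.120
[10.7, -14.4, 1.8] turn z -0.120
[12.3, -13.0, 1.8] turn z -0.120
```

Call:
apply_moves:
  plan:
    - [0.6,[-14,-11,1],[0,0,-0.12]]
    - [0.6,[-13,-12,1],[0,0,-0.12]]
    - [0.6,[-11,-14,1],[0,0,-0.12]]
    - [0.6,[-9,-15,1],[0,0,-0.12]]
    - [0.6,[-8,-16,1],[0,0,-0.12]]

```text
clock: 15.32
position: [0.4955, 0.123, 0.1165]
ee_rot: [[0.93, 0.368, -0.002], [0.368, -0.93, -0.0], [-0.002, -0.001, -1.0]]
contact_force: [-0.0, -0.4, -0.4]
gripper_width: 0.0513
grip_force: 0.0
```

Call:
apply_moves:
  plan:
    - [0.6,[-6,-17,1],[0,0,-0.12]]
    - [0.6,[-4,-18,1],[0,0,-0.12]]
    - [0.6,[-1,-18,1],[0,0,-0.12]]
    - [0.6,[1,-18,1],[0,0,-0.12]]
    - [0.6,[3,-18,1],[0,0,-0.12]]

```text
clock: 15.73
position: [0.4376, 0.1929, 0.1116]
ee_rot: [[0.559, 0.829, -0.002], [0.829, -0.559, -0.001], [-0.002, -0.002, -1.0]]
contact_force: [0.0, -0.4, 0.5]
gripper_width: 0.051
grip_force: 0.0
```

Call:
apply_moves:
  plan:
    - [0.6,[5,-17,1],[0,0,-0.12]]
    - [0.6,[7,-16,1],[0,0,-0.12]]
    - [0.6,[9,-16,1],[0,0,-0.12]]
    - [0.6,[11,-14,1],[0,0,-0.12]]
    - [0.6,[12,-13,1],[0,0,-0.12]]

```text
clock: 16.15
position: [0.3811, 0.2616, 0.1066]
ee_rot: [[-0.007, 1.0, -0.002], [1.0, 0.007, -0.001], [-0.001, -0.002, -1.0]]
contact_force: [0.4, -0.2, 0.5]
gripper_width: 0.051
grip_force: 0.0
```

Call:
apply_moves:
  plan:
    - [0.6,[0,0,0],[0,0,0]]
    - [0.6,[0,0,0],[0,0,0]]
    - [0.6,[0,0,0],[0,0,0]]
    - [0.6,[0,0,0],[0,0,0]]

```text
clock: 16.48
position: [0.3832, 0.2609, 0.1076]
ee_rot: [[0.001, 1.0, -0.0], [1.0, -0.001, -0.001], [-0.001, -0.0, -1.0]]
contact_force: [-0.1, 0.7, -0.6]
gripper_width: 0.0515
grip_force: 0.0
```

```bash
python3 plan.py 0.3857 0.2612 0.06 90
```

```text
at [0.3832 0.2609 0.1076] yaw 89.9 tilt [-0.    -0.001] rows 2
[0.1, 1.2, 23.8] turn z -0.001
[0.1, 1.2, 23.8] turn z -0.001
```

Call:
apply_moves:
  plan:
    - [0.6,[0,2,25],[0,0,0]]
    - [0.6,[0,0,25],[0,0,0]]
    - [0.6,[0,0,20],[0,0,0]]
    - [0.6,[0,0,10],[0,0,0]]
    - [0.6,[0,0,5],[0,0,0]]

```text
clock: 16.9
position: [0.3843, 0.2602, 0.0213]
ee_rot: [[0.001, 1.0, -0.003], [1.0, -0.001, -0.002], [-0.002, -0.003, -1.0]]
contact_force: [0.5, -1.9, -0.4]
gripper_width: 0.0511
grip_force: 0.0
```

Call:
apply_moves:
  plan:
    - [0.6,[0,0,0],[0,0,0]]
    - [0.6,[0,0,0],[0,0,0]]
    - [0.1,[0,0,0],[0,0,0]]
    - [0.1,[0,0,0],[0,0,0]]
    - [0.1,[0,0,0],[0,0,0]]
  force: 35

```text
clock: 17.32
position: [0.3855, 0.2619, 0.0238]
ee_rot: [[-0.001, 1.0, 0.002], [1.0, 0.001, 0.001], [0.001, 0.002, -1.0]]
contact_force: [-0.5, -0.4, 5.9]
gripper_width: 0.0165
grip_force: 35.8
```

Call:
apply_moves:
  plan:
    - [0.1,[0,0,0],[0,0,0]]
    - [0.1,[0,0,0],[0,0,0]]
    - [0.1,[0,0,0],[0,0,0]]

```text
clock: 17.57
position: [0.3856, 0.262, 0.0238]
ee_rot: [[-0.001, 1.0, 0.002], [1.0, 0.001, 0.001], [0.001, 0.002, -1.0]]
contact_force: [0.2, -1.3, 6.4]
gripper_width: 0.0168
grip_force: 34.5
```

Call:
apply_moves:
  plan:
    - [0.1,[0,0,-10],[0,0,0]]
    - [0.1,[0,0,-25],[0,0,0]]
    - [0.1,[0,0,-20],[0,0,0]]
    - [0.1,[0,0,-10],[0,0,0]]
    - [0.1,[0,0,0],[0,0,0]]

```text
clock: 17.98
position: [0.3864, 0.2625, 0.0902]
ee_rot: [[-0.001, 1.0, 0.005], [1.0, 0.001, 0.003], [0.003, 0.005, -1.0]]
contact_force: [0.7, 0.2, -0.2]
gripper_width: 0.0165
grip_force: 34.4
```

Call:
apply_moves:
  plan:
    - [0.1,[-15,8,0],[0,0,0]]
    - [0.1,[-32,18,0],[0,0,0]]
    - [0.1,[-32,18,0],[0,0,0]]
    - [0.1,[-32,18,0],[0,0,0]]
    - [0.1,[-32,18,0],[0,0,0]]

```text
clock: 18.4
position: [0.4646, 0.1172, 0.087]
ee_rot: [[-0.002, 1.0, -0.002], [1.0, 0.002, -0.0], [-0.0, -0.002, -1.0]]
contact_force: [0.2, 0.6, -0.3]
gripper_width: 0.0169
grip_force: 34.4
```

Call:
apply_moves:
  plan:
    - [0.1,[-32,18,0],[0,0,0]]
    - [0.1,[-32,18,0],[0,0,0]]
    - [0.1,[-32,18,0],[0,0,0]]
    - [0.1,[-32,18,0],[0,0,0]]
    - [0.1,[-32,18,0],[0,0,0]]

```text
clock: 18.82
position: [0.5548, -0.0429, 0.0867]
ee_rot: [[-0.001, 1.0, -0.002], [1.0, 0.001, 0.0], [0.0, -0.002, -1.0]]
contact_force: [0.3, 0.1, 0.4]
gripper_width: 0.0165
grip_force: 34.4
```

Call:
apply_moves:
  plan:
    - [0.1,[-16,8,0],[0,0,0]]
    - [0.1,[-8,3,0],[0,0,0]]
    - [0.1,[0,0,0],[0,0,0]]
    - [0.1,[0,0,0],[0,0,0]]
    - [0.1,[0,0,0],[0,0,0]]

```text
clock: 19.23
position: [0.5644, -0.0638, 0.0873]
ee_rot: [[-0.002, 1.0, -0.002], [1.0, 0.002, 0.001], [0.001, -0.002, -1.0]]
contact_force: [-0.7, 0.2, -0.5]
gripper_width: 0.016
grip_force: 34.4
```

```bash
python3 plan.py 0.567 -0.065 0.036 90; python3 - <<'E'
from h import *
b,_=shot("side","s11")
cv2.imwrite("pics/c8.png",cv2.resize(b[120:210,200:280],(500,560),interpolation=2)[:,:,::-1])
E
```

```text
at [ 0.5644 -0.0638  0.0873] yaw 90.1 tilt [-0.002  0.001] rows 2
[-0.6, 1.3, 25.6] turn z 0.001
[-0.6, 1.3, 25.6] turn z 0.001
```

View pics/c8.png

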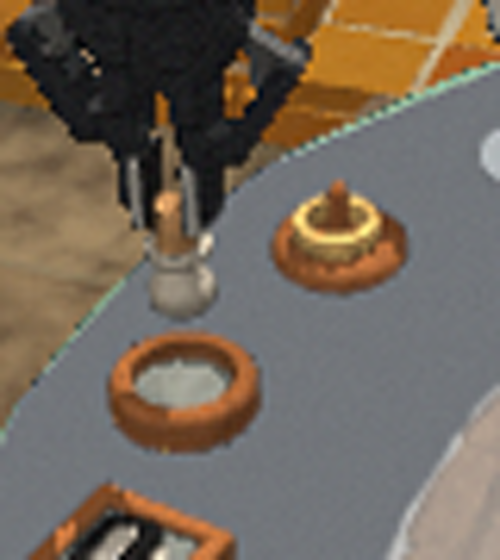

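The stopper hangs upright by its cork over the small dish. Lowering it.

Call:
apply_moves:
  plan:
    - [0.1,[-1,2,15],[0,0,0]]
    - [0.1,[0,0,15],[0,0,0]]
    - [0.1,[0,0,10],[0,0,0]]
    - [0.1,[0,0,5],[0,0,0]]
    - [0.1,[0,0,2],[0,0,0]]

```text
clock: 19.7
position: [0.5669, -0.0652, 0.04]
ee_rot: [[-0.002, 1.0, -0.002], [1.0, 0.002, 0.001], [0.001, -0.002, -1.0]]
contact_force: [-0.0, -0.5, -0.3]
gripper_width: 0.0164
grip_force: 34.4
```

Call:
apply_moves:
  plan:
    - [0.1,[0,0,1],[0,0,0]]
    - [0.1,[0,0,1],[0,0,0]]
    - [0.1,[0,0,1],[0,0,0]]
    - [0.1,[0,0,0],[0,0,0]]

```text
clock: 20.03
position: [0.5684, -0.0663, 0.0383]
ee_rot: [[-0.001, 1.0, 0.001], [1.0, 0.001, -0.0], [-0.0, 0.001, -1.0]]
contact_force: [-0.4, -0.8, -1.3]
gripper_width: 0.0163
grip_force: 34.4
```

Call:
apply_moves:
  plan:
    - [0.1,[0,0,1],[0,0,0]]
    - [0.1,[0,0,1],[0,0,0]]
    - [0.1,[0,0,0],[0,0,0]]
    - [0.1,[0,0,0],[0,0,0]]

```text
clock: 20.37
position: [0.5681, -0.0664, 0.036]
ee_rot: [[-0.001, 1.0, 0.0], [1.0, 0.001, 0.0], [0.0, 0.0, -1.0]]
contact_force: [-0.8, -0.8, -0.4]
gripper_width: 0.0166
grip_force: 34.4
```

Call:
apply_moves:
  plan:
    - [0.1,[0,0,1],[0,0,0]]
    - [0.1,[0,0,0],[0,0,0]]
    - [0.4,[0,0,0],[0,0,0]]
    - [0.5,[0,0,0],[0,0,0]]
    - [0.5,[0,0,0],[0,0,0]]

```text
clock: 20.78
position: [0.5681, -0.0663, 0.0349]
ee_rot: [[-0.001, 1.0, 0.0], [1.0, 0.001, 0.0], [0.0, 0.0, -1.0]]
contact_force: [0.3, -0.1, 1.3]
gripper_width: 0.0425
grip_force: 0.0
```

Call:
apply_moves:
  plan:
    - [0.5,[0,0,-20],[0,0,0]]
    - [0.5,[0,0,-35],[0,0,0]]
    - [0.5,[0,0,-35],[0,0,0]]
    - [0.5,[0,0,-35],[0,0,0]]
    - [0.5,[0,0,-35],[0,0,0]]

```text
clock: 21.2
position: [0.5676, -0.0662, 0.1962]
ee_rot: [[-0.001, 1.0, -0.001], [1.0, 0.001, 0.0], [0.0, -0.001, -1.0]]
contact_force: [1.5, -0.0, 0.2]
gripper_width: 0.0427
grip_force: 0.0
```

```bash
python3 - <<'E'
from m import *
b,d=shot("side","s12");a,_=shot("top","t12")
# stopper in dish: cork blob, orange-ish like the dish; take depth points above rim
P=cloud("side",d);Q=P[150:200,205:250].reshape(-1,3);Q=Q[(Q[:,2]>.047)&(Q[:,2]<.085)]
print("cork pts",len(Q),np.median(Q,0).round(4),Q.max(0).round(3))
# corkscrew in side view: handle by colour, and depth
hx=b[115:145,280:320]; PP=P[110:150,280:320]; M=(PP[:,:,2]>.108)&(PP[:,:,2]<.135)&(np.abs(PP[:,:,0]-.41)<.06)&(np.abs(PP[:,:,1]+.23)<.06)
H=PP[M]; print("handle",len(H),H.mean(0).round(4)); c=H[:,:2]-H[:,:2].mean(0);u,s,v=np.linalg.svd(c);pr=c@v[0];print(v[0],np.degrees(np.arctan2(v[0,1],v[0,0]))%180,pr.min(),pr.max(), H[:,:2].mean(0)+v[0]*(pr.min()+pr.max())/2)
cv2.imwrite("pics/c9.png",np.hstack([cv2.resize(b[105:175,270:330],(390,455),interpolation=2),cv2.resize(b[140:200,205:260],(390,455),interpolation=2)])[:,:,::-1])
E
```

```text
cork pts 64 [ 0.5657 -0.0613  0.06  ] [ 0.576 -0.051  0.071]
handle 140 [ 0.43   -0.2549  0.1207]
[-0.64007916  0.76830897] 129.79772257079807 -0.048061609423964445 0.047724553464512105 [ 0.43014391 -0.25500556]
```

View pics/c9.png

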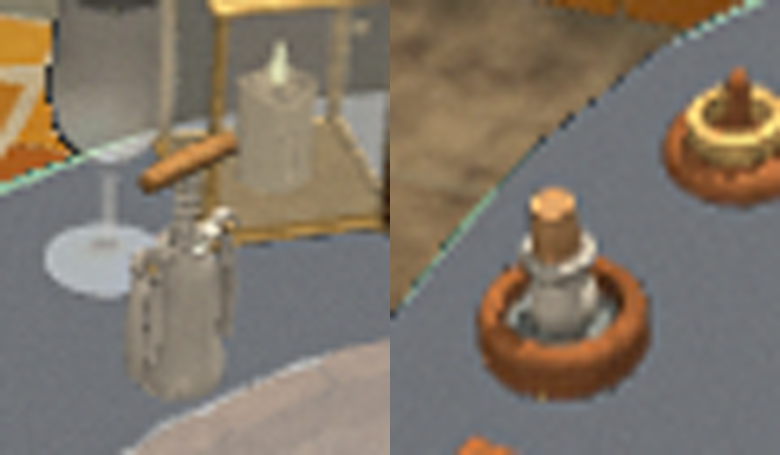

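The stopper stands cork up in its dish (right). Left: the corkscrew handle runs from about side (292,133) to (306,128). I'll measure it more tightly.

```bash
python3 - <<'E'
from m import *
E=plane("side",[[292.3,132.8],[305.5,128]],.119);print("side",E.round(4),E.mean(0))
T=np.load("top0.npz")["im"];T2=np.load("t12.npz")["im"];S=np.load("s12.npz")["im"]
for n,im,box,r in(("top",T,(322,200,355,232),((5,100,70),(20,255,230))),("top",T2,(322,200,355,232),((5,100,70),(20,255,230))),("side",S,(289,124,309,136),((5,110,70),(18,255,230)))):
    c,h=blob(n,im,box,r);W=plane(n,h.reshape(-1,2),.119)[:,:2];q=cv2.minAreaRect((W*1000).astype(np.float32));bx=cv2.boxPoints(q)
    e=max((bx[1]-bx[0],bx[2]-bx[1]),key=lambda k:np.hypot(*k));print(n,np.round(cen(h),1),h.reshape(-1,2).min(0),h.reshape(-1,2).max(0),np.round(q[0],1),np.round(q[1],1),np.degrees(np.arctan2(e[1],e[0]))%180)
print(cv2.cvtColor(T,cv2.COLOR_RGB2HSV)[205:226:2,326:352:3].tolist())
E
python3 plan.py 0.404 -0.229 0.20 57
```

```text
side [[ 0.4192 -0.2072  0.119 ]
 [ 0.3886 -0.2431  0.119 ]] [ 0.40389863 -0.22513011  0.119     ]
top [338.6 214.4] [330 208] [348 220] [ 406.3 -230.3] [51.6 10.8] 56.953438
top [339.  214.5] [330 208] [348 221] [ 406.2 -231. ] [53.  12.9] 59.770817
side [298.9 129.7] [292 125] [305 134] [ 406.4 -232.4] [33.8 51.4] 93.035126
[[[112, 20, 140], [108, 24, 141], [110, 22, 141], [111, 24, 141], [111, 23, 142], [110, 22, 141], [110, 22, 141], [110, 22, 141], [109, 23, 209]], [[112, 20, 141], [113, 22, 139], [150, 4, 125], [111, 23, 143], [110, 22, 141], [113, 22, 140], [112, 20, 140], [113, 22, 141], [109, 23, 188]], [[113, 15, 136], [8, 22, 127], [15, 138, 144], [6, 31, 123], [110, 22, 141], [111, 23, 142], [112, 20, 141], [112, 20, 140], [115, 11, 140]], [[17, 31, 164], [16, 56, 154], [15, 140, 149], [15, 142, 151], [11, 50, 127], [110, 22, 140], [110, 22, 141], [113, 22, 141], [108, 22, 140]], [[17, 51, 125], [17, 35, 168], [16, 51, 164], [15, 140, 160], [15, 143, 153], [12, 62, 128], [108, 24, 140], [111, 23, 143], [113, 22, 141]], [[0, 4, 127], [17, 36, 140], [18, 32, 193], [15, 73, 1
[... 341 characters left out ...]
171], [110, 22, 140]], [[15, 32, 113], [15, 31, 116], [16, 31, 138], [35, 8, 197], [30, 13, 220], [50, 3, 227], [26, 28, 207], [14, 84, 134], [111, 24, 141]], [[16, 32, 120], [18, 35, 124], [17, 32, 128], [16, 32, 135], [15, 30, 168], [13, 17, 136], [27, 20, 225], [108, 18, 145], [111, 24, 141]], [[15, 32, 126], [14, 34, 129], [17, 32, 129], [17, 33, 123], [120, 8, 133], [11, 19, 110], [15, 11, 141], [113, 22, 140], [110, 22, 142]]]
at [ 0.5726 -0.0671  0.2015] yaw 90.1 tilt [ 0.013 -0.002] rows 6
[-26.9, -28.1, 0.2] turn z 0.096
[-29.5, -25.4, 0.2] turn z 0.096
[-31.8, -22.5, 0.2] turn z 0.096
[-33.8, -19.3, 0.2] turn z 0.096
[-35.5, -16.0, 0.2] turn z 0.096
[-36.9, -12.5, 0.2] turn z 0.096
```

Call:
apply_moves:
  plan:
    - [0.5,[-27,-27,0],[0,0,0.096]]
    - [0.5,[-29,-25,0],[0,0,0.096]]
    - [0.5,[-32,-22,0],[0,0,0.096]]
    - [0.5,[-34,-19,0],[0,0,0.096]]
    - [0.5,[-35,-16,0],[0,0,0.096]]

```text
clock: 21.72
position: [0.4283, -0.2014, 0.1941]
ee_rot: [[0.464, 0.886, -0.001], [0.886, -0.464, 0.0], [-0.0, -0.001, -1.0]]
contact_force: [0.2, -0.2, 0.8]
gripper_width: 0.0425
grip_force: 0.0
```

Call:
apply_moves:
  plan:
    - [0.5,[-22,-7,0],[0,0,0.08]]
    - [0.5,[-14,-5,0],[0,0,0]]
    - [0.5,[0,0,0],[0,0,0]]
    - [0.5,[0,0,0],[0,0,0]]
    - [0.5,[0,0,0],[0,0,0]]

```text
clock: 22.13
position: [0.4024, -0.226, 0.1946]
ee_rot: [[0.53, 0.848, 0.0], [0.848, -0.53, 0.001], [0.001, -0.0, -1.0]]
contact_force: [0.3, 0.2, -1.7]
gripper_width: 0.0428
grip_force: 0.0
```

Call:
apply_moves:
  plan:
    - [0.5,[0,0,0],[0,0,0]]
    - [0.5,[0,0,0],[0,0,0]]
    - [0.5,[0,0,0],[0,0,0]]

```text
clock: 22.38
position: [0.4027, -0.2257, 0.1948]
ee_rot: [[0.529, 0.849, -0.0], [0.849, -0.529, 0.0], [0.0, -0.0, -1.0]]
contact_force: [-0.7, -0.7, -0.5]
gripper_width: 0.0426
grip_force: 0.0
```

```bash
python3 plan.py 0.405 -0.229 0.083 58
```

```text
at [ 0.4027 -0.2257  0.1948] yaw 58.1 tilt [-0.  0.] rows 3
[-0.5, 1.2, 37.3] turn z 0.000
[-0.5, 1.2, 37.3] turn z 0.000
[-0.5, 1.2, 37.3] turn z 0.000
```

Call:
apply_moves:
  plan:
    - [0.5,[-2,4,30],[0,0,0]]
    - [0.5,[0,0,30],[0,0,0]]
    - [0.5,[0,0,25],[0,0,0]]
    - [0.5,[0,0,17],[0,0,0]]
    - [0.5,[0,0,10],[0,0,0]]

```text
clock: 22.8
position: [0.4035, -0.2288, 0.0807]
ee_rot: [[0.529, 0.848, -0.003], [0.848, -0.529, 0.002], [0.0, -0.004, -1.0]]
contact_force: [-0.6, -0.2, -0.1]
gripper_width: 0.0428
grip_force: 0.0
```

Call:
apply_moves:
  plan:
    - [0.5,[0,0,0],[0,0,0]]
    - [0.5,[0,0,0],[0,0,0]]
    - [0.05,[0,0,0],[0,0,0]]
    - [0.05,[0,0,0],[0,0,0]]
    - [0.05,[0,0,0],[0,0,0]]
  force: 60

```text
clock: 23.22
position: [0.4055, -0.2308, 0.0841]
ee_rot: [[0.53, 0.848, 0.002], [0.848, -0.53, -0.002], [-0.0, 0.003, -1.0]]
contact_force: [0.3, -0.2, 1.4]
gripper_width: 0.0119
grip_force: 58.4
```

Call:
apply_moves:
  plan:
    - [0.05,[0,0,0],[0,0,0]]
    - [0.05,[0,0,0],[0,0,0]]
    - [0.05,[0,0,0],[0,0,0]]

```text
clock: 23.47
position: [0.4055, -0.2309, 0.084]
ee_rot: [[0.53, 0.848, 0.003], [0.848, -0.53, -0.002], [-0.0, 0.003, -1.0]]
contact_force: [0.6, 0.7, 5.9]
gripper_width: 0.0126
grip_force: 59.0
```

Call:
apply_moves:
  plan:
    - [0.05,[0,0,-10],[0,0,0]]
    - [0.05,[0,0,-20],[0,0,0]]
    - [0.05,[0,0,-25],[0,0,0]]
    - [0.05,[0,0,-20],[0,0,0]]
    - [0.05,[0,0,-10],[0,0,0]]

```text
clock: 23.88
position: [0.4049, -0.2306, 0.17]
ee_rot: [[0.53, 0.848, 0.002], [0.848, -0.53, -0.002], [-0.0, 0.003, -1.0]]
contact_force: [-0.0, 0.4, -2.0]
gripper_width: 0.0122
grip_force: 59.1
```

Call:
apply_moves:
  plan:
    - [0.05,[0,0,0],[0,0,0]]
    - [0.05,[14,-5,0],[0,0,0]]
    - [0.05,[28,-10,0],[0,0,0]]
    - [0.05,[28,-10,0],[0,0,0]]
    - [0.05,[28,-10,0],[0,0,0]]

```text
clock: 24.3
position: [0.4255, -0.1272, 0.1666]
ee_rot: [[0.532, 0.847, -0.002], [0.847, -0.532, 0.001], [-0.0, -0.003, -1.0]]
contact_force: [-0.5, -1.2, -3.9]
gripper_width: 0.0122
grip_force: 59.0
```

Call:
apply_moves:
  plan:
    - [0.05,[28,-10,0],[0,0,0]]
    - [0.05,[28,-10,0],[0,0,0]]
    - [0.05,[28,-10,0],[0,0,0]]
    - [0.05,[28,-10,0],[0,0,0]]
    - [0.05,[28,-10,0],[0,0,0]]

```text
clock: 24.72
position: [0.4572, 0.0182, 0.1665]
ee_rot: [[0.53, 0.848, -0.003], [0.848, -0.53, 0.0], [-0.001, -0.002, -1.0]]
contact_force: [0.3, -0.7, -1.7]
gripper_width: 0.0124
grip_force: 59.0
```

Call:
apply_moves:
  plan:
    - [0.05,[28,-10,0],[0,0,0]]
    - [0.05,[28,-10,0],[0,0,0]]
    - [0.05,[28,-10,0],[0,0,0]]
    - [0.05,[28,-10,0],[0,0,0]]
    - [0.05,[28,-10,0],[0,0,0]]

```text
clock: 25.13
position: [0.4891, 0.1631, 0.1663]
ee_rot: [[0.53, 0.848, -0.003], [0.848, -0.53, -0.001], [-0.002, -0.002, -1.0]]
contact_force: [0.5, -1.1, -2.0]
gripper_width: 0.0121
grip_force: 59.0
```

Call:
apply_moves:
  plan:
    - [0.05,[21,-8,0],[0,0,0]]
    - [0.05,[14,-5,0],[0,0,0]]
    - [0.05,[7,-3,0],[0,0,0]]
    - [0.05,[0,0,0],[0,0,0]]
    - [0.05,[0,0,0],[0,0,0]]

```text
clock: 25.55
position: [0.4983, 0.2051, 0.1672]
ee_rot: [[0.53, 0.848, -0.002], [0.848, -0.53, -0.001], [-0.002, -0.001, -1.0]]
contact_force: [-0.1, -0.0, -2.2]
gripper_width: 0.0123
grip_force: 59.0
```

Call:
apply_moves:
  plan:
    - [0.05,[0,0,0],[0,0,0]]
    - [0.05,[0,0,0],[0,0,0]]
    - [0.05,[0,0,0],[0,0,0]]

```text
clock: 25.8
position: [0.4989, 0.2049, 0.168]
ee_rot: [[0.532, 0.847, -0.0], [0.847, -0.532, -0.0], [-0.0, 0.0, -1.0]]
contact_force: [0.1, 0.2, -2.4]
gripper_width: 0.0124
grip_force: 59.0
```

```bash
python3 plan.py 0.499 0.1995 0.097 58; python3 - <<'E'
from m import *
b,d=shot("side","s13");P=cloud("side",d)
Q=P[150:275,150:290].reshape(-1,3);Q=Q[(np.hypot(Q[:,0]-.499,Q[:,1]-.2)<.06)&(Q[:,2]>.05)&(Q[:,2]<.16)]
for lo in np.arange(.05,.16,.015):
    q=Q[(Q[:,2]>lo)&(Q[:,2]<lo+.015)]
    if len(q):print(lo.round(3),len(q),q[:,:2].mean(0).round(3))
cv2.imwrite("pics/c10.png",cv2.resize(b[130:290,160:280],(450,600),interpolation=2)[:,:,::-1])
E
```

```text
at [0.4989 0.2049 0.168 ] yaw 57.9 tilt [-0. -0.] rows 2
[-2.3, 1.5, 35.5] turn z -0.001
[-2.3, 1.5, 35.5] turn z -0.001
0.08 73 [0.492 0.218]
0.095 147 [0.495 0.215]
0.11 102 [0.494 0.211]
0.125 105 [0.496 0.215]
0.14 129 [0.495 0.213]
0.155 56 [0.498 0.21 ]
```

View pics/c10.png

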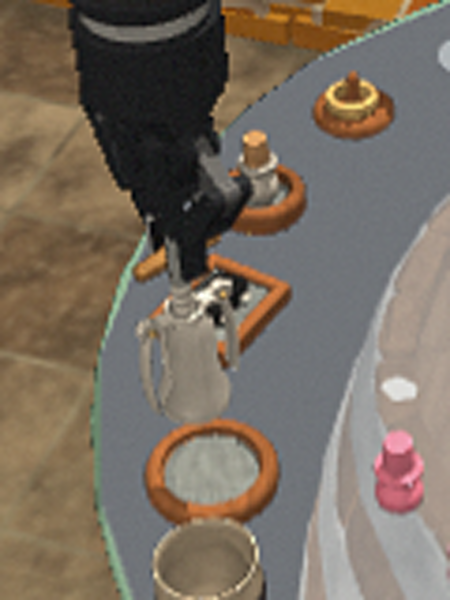

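The corkscrew hangs upright; the bell's underside centre is at about crop (196,403), i.e. full-frame (212.3,237.5).

```bash
python3 - <<'E'
from h import *
for z in(.080,.084,.088):print(plane("side",[[212.3,237.5]],z).round(4))
E
python3 plan.py 0.499 0.1995 0.097 58
```

```text
[[0.4988 0.2058 0.08  ]]
[[0.497  0.2091 0.084 ]]
[[0.4952 0.2124 0.088 ]]
at [0.499  0.205  0.1681] yaw 57.9 tilt [ 0. -0.] rows 2
[-2.3, 1.5, 35.5] turn z -0.001
[-2.3, 1.5, 35.5] turn z -0.001
```

Call:
apply_moves:
  plan:
    - [0.05,[-5,4,15],[0,0,0]]
    - [0.05,[0,0,18],[0,0,0]]
    - [0.05,[0,0,15],[0,0,0]]
    - [0.05,[0,0,5],[0,0,0]]
    - [0.05,[0,0,0],[0,0,0]]

```text
clock: 26.27
position: [0.4986, 0.1988, 0.1137]
ee_rot: [[0.531, 0.847, -0.003], [0.847, -0.531, -0.001], [-0.003, -0.002, -1.0]]
contact_force: [0.4, -0.7, -1.9]
gripper_width: 0.0125
grip_force: 58.9
```

Call:
apply_moves:
  plan:
    - [0.05,[0,0,5],[0,0,0]]
    - [0.05,[0,0,5],[0,0,0]]
    - [0.05,[0,0,4],[0,0,0]]
    - [0.05,[0,0,2],[0,0,0]]
    - [0.05,[0,0,0],[0,0,0]]

```text
clock: 26.68
position: [0.4996, 0.1997, 0.0986]
ee_rot: [[0.53, 0.848, -0.001], [0.848, -0.53, -0.0], [-0.0, -0.0, -1.0]]
contact_force: [0.5, -0.1, -2.9]
gripper_width: 0.0127
grip_force: 59.0
```

Call:
apply_moves:
  plan:
    - [0.05,[0,0,1],[0,0,0]]
    - [0.05,[0,0,1],[0,0,0]]
    - [0.05,[0,0,0],[0,0,0]]
    - [0.05,[0,0,0],[0,0,0]]

```text
clock: 27.02
position: [0.4999, 0.1997, 0.097]
ee_rot: [[0.53, 0.848, 0.0], [0.848, -0.53, 0.0], [0.0, 0.0, -1.0]]
contact_force: [-0.6, 0.7, -2.2]
gripper_width: 0.0121
grip_force: 59.0
```

Weight still on the gripper (−2.2 N). I'll lower 2 mm and check before releasing.

Call:
apply_moves:
  plan:
    - [0.05,[0,0,1],[0,0,0]]
    - [0.05,[0,0,1],[0,0,0]]
    - [0.05,[0,0,0],[0,0,0]]
    - [0.05,[0,0,0],[0,0,0]]

```text
clock: 27.35
position: [0.5009, 0.1997, 0.096]
ee_rot: [[0.53, 0.848, 0.002], [0.848, -0.53, 0.0], [0.001, 0.002, -1.0]]
contact_force: [0.4, -1.2, 4.7]
gripper_width: 0.0122
grip_force: 59.8
```

```bash
python3 - <<'E'
from m import *
b,d=shot("side","s14");a,_=shot("top","t14")
P=cloud("side",d);g=b.astype(int)
# bell extent: row profile of side image around dish
for v in (244,248,252,256): print(v,[tuple(b[v,u]) for u in range(194,238,3)].__repr__().replace("np.uint8",""))
print(bot.get_state()["contact_force"])
E
```

```text
244 [((114), (118), (121)), ((114), (118), (122)), ((111), (116), (121)), ((160), (151), (133)), ((146), (117), (99)), ((127), (119), (105)), ((142), (134), (119)), ((140), (131), (117)), ((145), (135), (121)), ((126), (71), (35)), ((116), (109), (99)), ((164), (107), (70)), ((113), (119), (125)), ((113), (116), (120)), ((114), (118), (122))]
248 [((115), (118), (123)), ((115), (118), (123)), ((109), (115), (120)), ((147), (141), (128)), ((100), (58), (27)), ((130), (120), (109)), ((142), (132), (119)), ((141), (133), (117)), ((140), (131), (117)), ((153), (142), (127)), ((105), (106), (99)), ((77), (45), (25)), ((172), (103), (55)), ((113), (120), (127)), ((114), (119), (122))]
252 [((114), (117), (123)), ((115), (119), (124)), ((183), (107), (60)), ((140), (135), (122)), ((128), (122), (107)), ((142), (132), (119)), ((140), (132), (119)), ((141), (131), (117)), ((137), (128), (114)), ((153), (143), (128)), ((142), (143), (132)), ((149), (151), (141)), ((159), (96), (53)), ((157), (95), (53)), ((113), (117), (122))]
256 [((115), (119), (123)), ((115), (120), (127)), ((189), (114), (62)), ((131), (108), (91)), ((112), (109), (98)), ((130), (124), (110)), ((142), (133), (119)), ((145), (134), (119)), ((140), (132), (118)), ((153), (144), (126)), ((145), (147), (134)), ((140), (143), (132)), ((172), (104), (57)), ((145), (88), (46)), ((115), (120), (124))]
[ 0.54218477 -1.05865311  5.80914774]
```

It touches at exactly +12 mm over the pick height, which is the dish floor. Releasing and withdrawing upward.

Call:
apply_moves:
  plan:
    - [0.2,[0,0,0],[0,0,0]]
    - [0.5,[0,0,0],[0,0,0]]
    - [0.5,[0,0,0],[0,0,0]]
    - [0.5,[0,0,0],[0,0,0]]
    - [0.5,[0,0,0],[0,0,0]]

```text
clock: 27.87
position: [0.4997, 0.1997, 0.0947]
ee_rot: [[0.53, 0.848, -0.0], [0.848, -0.53, -0.0], [-0.0, -0.0, -1.0]]
contact_force: [0.0, 0.7, -0.6]
gripper_width: 0.0426
grip_force: 0.0
```

Call:
apply_moves:
  plan:
    - [0.5,[0,0,-15],[0,0,0]]
    - [0.5,[0,0,-30],[0,0,0]]
    - [0.5,[0,0,-30],[0,0,0]]
    - [0.5,[0,0,-30],[0,0,0]]
    - [0.5,[0,0,-30],[0,0,0]]

```text
clock: 28.28
position: [0.4994, 0.1996, 0.231]
ee_rot: [[0.53, 0.848, -0.001], [0.848, -0.53, -0.0], [-0.001, -0.001, -1.0]]
contact_force: [1.5, -0.1, 0.1]
gripper_width: 0.0426
grip_force: 0.0
```

Call:
apply_moves:
  plan:
    - [0.5,[0,0,-20],[0,0,0]]
    - [0.5,[0,0,-10],[0,0,0]]
    - [0.5,[0,0,0],[0,0,0]]
    - [0.5,[0,0,0],[0,0,0]]
    - [0.5,[0,0,0],[0,0,0]]

```text
clock: 28.7
position: [0.4986, 0.1993, 0.258]
ee_rot: [[0.53, 0.848, -0.003], [0.848, -0.53, -0.001], [-0.003, -0.002, -1.0]]
contact_force: [-0.2, 0.1, -0.2]
gripper_width: 0.0428
grip_force: 0.0
```

```bash
python3 - <<'E'
from m import *
b,d=shot("side","s15");P=cloud("side",d)
def q(cx,cy,r,z0,z1):
    Q=P.reshape(-1,3);return Q[(np.hypot(Q[:,0]-cx,Q[:,1]-cy)<r)&(Q[:,2]>z0)&(Q[:,2]<z1)]
for z in(.03,.05,.07,.09,.11,.125): k=q(.499,.2,.045,z,z+.015);print("cs",z,len(k),k[:,:2].mean(0).round(3))
k=q(.499,.2,.06,.1,.2);print("cs top",np.percentile(k[:,2],95))
c,h=blob("side",b,(195,190,240,232),BL);print("cutter",plane("side",[cen(h)],.018))
c,h=blob("side",b,(235,140,275,172),((18,90,70),(32,255,255)));print("collar",plane("side",[cen(h)],.020))
k=q(.567,-.065,.03,.05,.075);print("cork",k.mean(0).round(4),k[:,2].max())
# bell side edges: mid of grey span in side view at rows, bell floor centre
# bell: grey tan colour columns
hsv=cv2.cvtColor(b,cv2.COLOR_RGB2HSV);
for v in(236,240,244,248): print(v,[int(x) for x in hsv[v,196:236,0]],)
S=np.load("side0.npz")["im"];D0=cv2.absdiff(b,S)[262:305,190:240];print("beaker diff",D0.mean(), "glass diff",cv2.absdiff(b,S)[95:150,272:290].mean())
E
```

```text
cs 0.03 102 [0.497 0.209]
cs 0.05 84 [0.498 0.209]
cs 0.07 114 [0.498 0.207]
cs 0.09 56 [0.5   0.202]
cs 0.11 23 [0.499 0.203]
cs 0.125 131 [0.5   0.203]
cs top 0.13683815413076303
cutter [[0.55370607 0.05294898 0.018     ]]
collar [[ 0.53689237 -0.19692774  0.02      ]]
cork [ 0.5663 -0.0628  0.0614] 0.07111359470655598
236 [109, 113, 103, 110, 110, 20, 16, 19, 17, 18, 19, 18, 21, 19, 19, 18, 18, 25, 22, 18, 18, 19, 18, 17, 104, 105, 15, 19, 19, 20, 107, 107, 107, 107, 116, 113, 101, 111, 105, 103]
240 [103, 105, 107, 105, 18, 20, 19, 17, 19, 18, 20, 19, 16, 20, 17, 19, 18, 18, 18, 18, 18, 17, 16, 18, 17, 106, 90, 17, 19, 19, 108, 107, 111, 107, 107, 103, 109, 105, 105, 107]
244 [107, 105, 103, 105, 106, 18, 18, 17, 108, 168, 13, 18, 21, 16, 20, 21, 18, 17, 20, 19, 18, 17, 19, 19, 19, 12, 12, 18, 20, 17, 12, 12, 9, 135, 104, 105, 107, 110, 103, 110]
248 [102, 110, 109, 109, 106, 19, 20, 21, 13, 12, 11, 21, 19, 19, 17, 18, 17, 21, 17, 20, 18, 19, 18, 19, 19, 17, 19, 30, 34, 17, 13, 11, 13, 12, 12, 12, 11, 103, 105, 109]
beaker diff 3.992093023255814 glass diff 1.894949494949495
```

Measurements show all four tools seated and upright on their stands, with the bystanders unmoved.

```bash
python3 -c "
from cell import bot; print(bot.close_job())"
```

```text
the job is handed in; nothing more can be done
None
```

All four tools are on their stands: corkscrew, stopper, cutter and collar measured seated and level, with the beaker and glass unmoved. The job is handed in at about 29 s of the 118 s limit, and the judge's verdict was not shown.

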